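# Photograph filter dishes on the camera stand

## Robot

A 6-joint arm with a two-finger parallel gripper is mounted at the origin on the work surface. World frame = base frame: x ahead of the robot, y to its left, z up, the work surface at z = 0. Lengths are in m, angles in rad, forces in N, time in s.
With the tool pointing down it reaches from about 0.4 to 0.825 m from the base axis. Payload 7 kg.
Tool frame: the origin (TCP) lies at the very end of the fingers, on their centre line; the grasp point (between the pads) lies 19 mm behind it; z points along the fingers, y is the line along which they close (so a half turn about z gives the same grasp; the last joint's range is limited). The gripper opens to 88 mm and grips with 3 to 60 N. Pads are 19 mm wide; open, the fingers measure 130 mm over their backs; the gripper's body (78 mm by 193 mm) begins 47 mm behind the grasp point.
Start: joints at [-0.902, 0.359, 0.012, 0, -1.224, -0.288], TCP at [0.251, -0.627, 0.189] pointing down, gripper open.
Joint ranges: [-3.07, 3.07], [-1.43, 2.12], [-1.02, 1.25], [-3.03, 1.67], [-3.05, -0], [-3.03, 3.03]. Speed limits (rad/s): [2.39, 2.39, 3.01, 3.14, 3.14, 3.14].

## Interface

Orientations are given as a rotation vector (axis times angle).
In Python, from station import observe, grab_frame, finish_job gives the robot as it stands.
- The arm moves only by the tool servo_tool, never from a script. Its arguments are lists of equal length, an entry for each row: "turn": the turn, a rotation vector about the tool's x, y, z in degrees, a list of three; "offset": the shift along the tool's x, y, z in m, a list of three; "gripper": the opening, from 0 (shut) to 1 (fully open). A call has 1 to 20 rows; each row is the pose to reach, as a shift and turn from the pose commanded when the call began, along the tool's axes at that moment; what a row does not reach only later rows make up. A row lasts 1/10 s, in which the tool goes at most 50 mm and 8.59 degrees, less where a joint would pass 70% of its speed; a pose out of reach is approached as far as the arm can. A call with a gripper value outside its range is refused whole. The fingers move at their own pace and stop on an object; the grip force is fixed at half the most. Time passes only in rows, so rows that repeat a pose let the fingers close. It gives the time, the measured TCP pose, the force, the opening and the grip force at its end, in the units of the state.
- observe(): the state, without advancing time (a new reading comes with each control period).
- grab_frame(name): name is "side" or "top" or "wrist"; returns a dict with "color" (400x640x3 uint8, blue, green, red), "intrinsics" (3x3 intrinsics, pixels), "R" (3x3) and "t" (3): a world point X has camera coordinates R X + t. Camera axes: x right, y down, z forward; pixel columns grow to the right and rows downward; lengths in m; the calibration is good to about 2 mm. The wrist camera is an equidistant fisheye: a pixel r from the principal point sees the ray r / f radians off the axis. A picture is of the moment at which its call begins. There is no depth.
- finish_job(): hands the job in; it is judged then, once.
The state is a dict: "time_s": time; "qpos": joint angles; "dq": joint speeds; "joint_torque": joint torques, N m; "position": TCP position; "eef_rot": TCP orientation; "wrist_force": force on the tool from outside, world axes, zero at the start; "torque": the same for the moment, N m; "finger_gap": finger opening in m; "gripper_force": force on a finger pad.
Only numpy, scipy, OpenCV 4.12 (cv2) and the standard library are available. Lean on these libraries where they do the work, as an engineer would, in place of code of your own. Each camera call takes 0.05 s, during which the arm holds its last target. There are 200 camera calls.

## Task

Get the filter dishes photographed: swing the camera on its arm clear to the left, past the left end of the white scribed line, lay every dish flat and lid up, side by side in the blue carrier tray, and then, with the camera still clear, slide the loaded tray over the baseboard without lifting it until its far long edge meets the scribed line all along and lies between the line's two end ticks. Now swing the camera back over the tray until its arm rests on its home stop, and press the red shutter button right down and let go. If anything gets knocked out of place, put it right, take the picture again, and leave the jug, valve and spatula where they are.

Things in the scene. Friction and masses are not known exactly. Their poses are not given: they have to be found in the camera images.
- board: Fixed grey baseboard of a camera stand, 440 (x) x 450 (y) x 18 mm, top 18 mm above the bench. Origin: on its underside, below where the camera looks when home; the board spans x -220 to 220, y -185 to 265 mm. x points away from the robot (yaw within 0.12 rad), y left, z up. A 28 mm steel column stands at x 170, y 200 mm, up to 303 mm above the bench.
- line_mid (a point): Middle of the white scribed line on the baseboard's top (3 mm wide, 330 mm long, running along the board's y, with a short tick across each end). It lies at x 36, y 0, z 18 mm of the board; its axes are the board's.
- tray: Blue carrier tray, loose on the baseboard on the robot's side of the line, 0.35 kg, outside 72 (x) x 256 (y) x 10 mm high; walls 4 mm, floor 3 mm, so inside 64 x 248 mm, 7 mm deep: four dishes fit in a row, at y -93, -31, 31, 93 mm. Origin: centre of its underside; x across the tray, away from the robot (towards the line), y along it.
- edge_left (a point): Left end of the tray's far long edge (the edge to be brought to the line), at its underside: x 36, y 128, z 0 mm of the tray.
- edge_right (a point): Right end of the same edge: x 36, y -128, z 0 mm of the tray.
- camera_arm (a joint): Angle of the swing arm, rad. 0: on its home stop, camera right above the board's origin. It grows, up to 1.5, as the arm swings clear: clockwise from above, the camera moving left and a little towards the robot. Past 0.75 the camera is beyond the line's left end, at 1.3 well clear of the board's working area. A stiff hinge: it stays where left, moves with 1 to 3 N at the grip.
- camera_grip (a point): Top centre of the camera's upright orange grip, a round knob 28 mm in diameter, 48 mm tall, its top 288 mm above the bench, 262.5 mm from the pivot. Below it the camera: a black box 72 x 58 mm, 190 to 240 mm above the bench, its lens down to 158 mm. When it is home there is no room for the gripper above the tray.
- camera_pivot (a point): Point on the arm's upright hinge axis, in the column (x 170, y 200 mm of the board), 215 mm above the bench at the height of the arm's 22 mm tube.
- shutter (a joint): Travel of the shutter button: 0 up, 0.006 m fully pressed (5 N); it springs back.
- shutter_top (a point): Centre of the top of the red shutter button (28 mm in diameter) in a black housing on the baseboard's left near corner, at x -120, y 215 mm of the board. It is pressed straight down.
- dish1: Closed round filter dish 1 of at most 4 (absent in some runs), loose, 54 mm in diameter, 20 mm tall, 30 g, white with a clear lid and a brown filter disc showing on top; lid up at the start, on the bench to the right. Origin: centre of its underside, z up.
- dish2: Closed round filter dish 2 of at most 4 (absent in some runs), loose, 54 mm in diameter, 20 mm tall, 30 g, white with a clear lid and a green filter disc showing on top; lid up at the start, on the bench to the right. Origin: centre of its underside, z up.
- dish3: Closed round filter dish 3 of at most 4 (absent in some runs), loose, 54 mm in diameter, 20 mm tall, 30 g, white with a clear lid and a tan filter disc showing on top; lid up at the start, on the bench to the right. Origin: centre of its underside, z up.
- dish4: Closed round filter dish 4 of at most 4 (absent in some runs), loose, 54 mm in diameter, 20 mm tall, 30 g, white with a clear lid and a dark grey filter disc showing on top; lid up at the start, on the bench to the right. Origin: centre of its underside, z up.
- jug: White plastic measuring jug with a handle, 120 mm tall, standing on the bench; to be left alone. Origin: centre of its underside.
- ball_valve: Black plastic pipe valve with a red handle, about 115 mm long, 72 mm tall, on the bench; to be left alone. Origin: centre of its underside.
- spatula: Spatula, 180 mm long, lying on the bench; to be left alone.

How it is judged:
By the outcome, as a careful person would: the job done as asked, in the order asked, and still so for the second after the job is handed in, with the robot touching nothing.
Of dish1, dish2, dish3, dish4 only 3 to 4 are there at a start; the rules pass over those that are not, and their reading is None.
At some moment in a run one of tray, dish1, dish2, dish3, dish4 may be knocked a few centimetres aside while the robot is not near it.
It also fails if it takes over 210 s, if anything falls off the work surface, if the arm or the gripper's body presses on something with over 40 N, if the wrist force passes 120 N, or if a joint passes its speed limit or range.

## Working session

There is one attempt and no reset: what is moved stays moved. The work goes in short steps, Python scripts to look and compute and a tool call to move; the robot and the scene stay as the last step left them, time stands still between calls to the robot, and variables do not carry over. Pictures are saved under pics/ and viewed, at most 14 in all, crops included, and the job is handed in when it is done.

Besides the shell and the picture viewer there is one more tool, called after "Request:" as a command line: name --argument value ..., lists and objects as JSON in quotes. servo_tool: Moves the arm, as the interface text tells. Its arguments: {"type":"object","properties":{"turn":{"type":"array","items":{"type":"array","items":{"type":"number"}}},"offset":{"type":"array","items":{"type":"array","items":{"type":"number"}}},"gripper":{"type":"array","items":{"type":"number"}}},"required":["turn","offset","gripper"]}

```bash
mkdir -p pics; ls
python3 - <<'E'
from station import *
import cv2,numpy as np
s=observe();print({k:np.round(v,3).tolist() for k,v in s.items()})
for n in("side","top"):
    f=grab_frame(n);cv2.imwrite(f'pics/{n}0.png',f['color']);np.savez(f'{n}0.npz',**f);print(n,f['intrinsics'],f['R'],f['t'])
E
```

```text
pics
{'time_s': 0.0, 'qpos': [-0.902, 0.359, 0.011, -0.0, -1.224, -0.288], 'dq': [-0.0, 0.001, 0.0, 0.0, -0.001, 0.003], 'joint_torque': [0.0, -58.272, 29.305, 6.997, 0.007, -0.0], 'position': [0.251, -0.626, 0.188], 'eef_rot': [0.594, -3.084, -0.002], 'wrist_force': [0.178, 0.185, -0.354], 'torque': [0.032, -0.024, 0.03], 'gripper_force': 0.0, 'finger_gap': 0.088}
side [[372.06938616   0.         319.52783622]
 [  0.         372.06938616 199.21357192]
 [  0.           0.           1.        ]] [[ 0.78415042 -0.62056288  0.00313672]
 [-0.31612754 -0.40380177 -0.85849141]
 [ 0.53401451  0.6721948  -0.51281835]] [-0.53080702  0.28921865  1.13848159]
top [[461.10155563   0.         321.07884769]
 [  0.         461.10155563 198.94501544]
 [  0.           0.           1.        ]] [[-0.00299808 -0.99998142  0.00530787]
 [-0.99945459  0.00282186 -0.03290228]
 [ 0.03288669 -0.00540362 -0.99944448]] [-0.13880943  0.55439429  1.35908508]
```

View pics/top0.png

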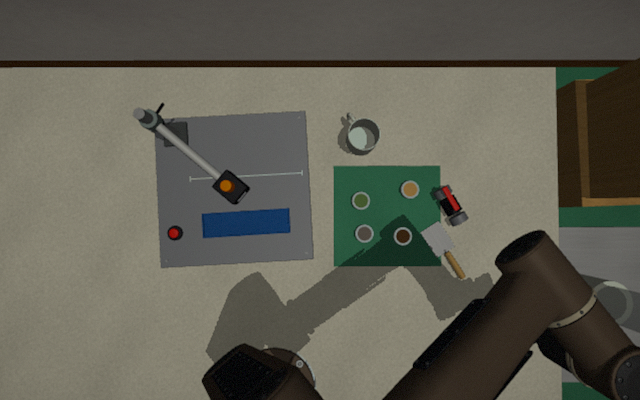

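View pics/side0.png

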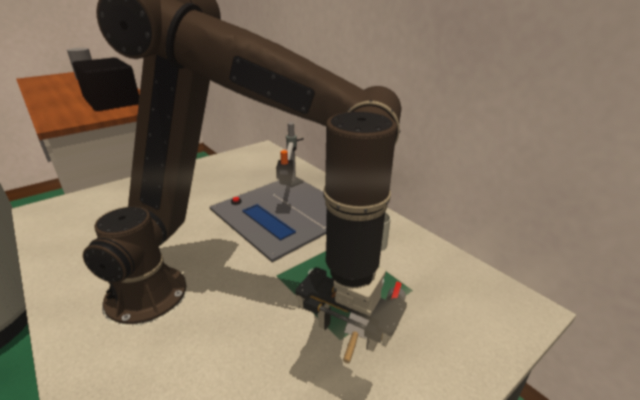

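The top view shows four dishes: green (361,201), tan (410,189), grey (364,233) and brown (403,236). The tray is at (246,223), the orange grip at (226,186), the red button at (175,233) and the line runs from (190,179) to (302,173). The side view is mostly blocked by the arm.

```bash
cat > h.py <<'E'
from station import *
import cv2,numpy as np,json,os
from scipy.spatial.transform import Rotation as Ro
def px2w(f,p,z):
    K=f['intrinsics'];d=f['R'].T@np.linalg.solve(K,[p[0],p[1],1.]);c=-f['R'].T@f['t'];return c+d*(z-c[2])/d[2]
def w2px(f,X):
    q=f['R']@np.asarray(X)+f['t'];q=f['intrinsics']@q;return q[:2]/q[2]
def fish(f,p,z):
    K=f['intrinsics'];v=(np.array(p)-K[:2,2])/K[0,0];r=np.hypot(*v)
    d=np.array([*(v/r*np.sin(r) if r>1e-9 else v),np.cos(r)]);d=f['R'].T@d;c=-f['R'].T@f['t'];return c+d*(z-c[2])/d[2]
def blobs(m,amin):
    cs,_=cv2.findContours(m.astype('u1'),cv2.RETR_EXTERNAL,cv2.CHAIN_APPROX_NONE);return sorted([c for c in cs if cv2.contourArea(c)>=amin],key=cv2.contourArea,reverse=True)
def cen(c):
    m=cv2.moments(c);return np.array([m['m10'],m['m01']])/m['m00']
def hsv(f): return cv2.split(cv2.cvtColor(f['color'],cv2.COLOR_BGR2HSV))
def topscene(f):
    h,s,v=hsv(f);o={}
    b=blobs((h>100)&(h<125)&(s>120)&(v>40),200)
    if b:
        r=cv2.minAreaRect(b[0]);bx=np.array([px2w(f,p+0.,.028)[:2] for p in cv2.boxPoints(r)])
        c=bx.mean(0);e=[bx[1]-bx[0],bx[2]-bx[1]];e.sort(key=np.linalg.norm);L=e[1]*np.sign(e[1][1]);o['tray']=(c,np.arctan2(-L[0],L[1]),[np.linalg.norm(x) for x in e])
    b=blobs((h>=5)&(h<22)&(s>200)&(v>120),30)
    o['orange']=[px2w(f,cen(c),.288)[:2] for c in b]
    b=blobs(((h<5)|(h>175))&(s>150)&(v>100),30);o['red']=[px2w(f,cen(c),.05)[:2] for c in b]
    return o
def tcp(): 
    s=observe();return np.array(s['position']),Ro.from_rotvec(s['eef_rot'])
def go(x,y,z,yaw=None):
    """print offset (tool axes) and turn to reach world x,y,z pointing down with tool y axis along world angle yaw"""
    p,R=tcp();off=R.inv().apply(np.array([x,y,z])-p)
    t=np.zeros(3)
    if yaw is not None:
        best=None
        for k in(0,np.pi):
            a=yaw+k;Y=np.array([np.cos(a),np.sin(a),0]);Z=np.array([0,0,-1.]);X=np.cross(Y,Z)
            q=np.degrees((R.inv()*Ro.from_matrix(np.c_[X,Y,Z])).as_rotvec())
            if best is None or np.linalg.norm(q)<np.linalg.norm(best):best=q
        t=best
    print('go',[x,y,z],'off',np.round(off,4).tolist(),'turn',np.round(t,1).tolist(),'rows>=',np.ceil(max(np.linalg.norm(off)/.05,np.linalg.norm(t)/8.59)))
E
python3 - <<'E'
from h import *
f=np.load('top0.npz');print(topscene(f))
# board by low-saturation grey
h,s,v=hsv(f);print([ (h[y,x],s[y,x],v[y,x]) for x,y in((250,150),(300,240),(120,200),(320,120))])
m=(s<25)&(v>60)&(v<170);m[:,320:]=0;m[:100]=0;m[280:]=0
b=blobs(cv2.morphologyEx(m.astype('u1'),cv2.MORPH_OPEN,np.ones((5,5))),3000)[0];hull=cv2.convexHull(b);r=cv2.minAreaRect(hull);bx=np.array([px2w(f,p+0.,.018)[:2] for p in cv2.boxPoints(r)]);print('board',bx.round(4),bx.mean(0))
w=(s<40)&(v>185);w[:160]=0;w[190:]=0;w[:,:185]=0;w[:,310:]=0
ys,xs=np.nonzero(w);i=xs.argmin();j=xs.argmax();P=[px2w(f,(xs[k]+0.,ys[k]+0.),.018)[:2] for k in(i,j)];print('line',P,len(xs),xs[i],xs[j])
# dishes
g=v.copy();b=cv2.HoughCircles(cv2.medianBlur(f['color'][...,1],3),cv2.HOUGH_GRADIENT,1,15,param1=100,param2=12,minRadius=7,maxRadius=12)
for x,y,rr in b[0]:
    if 330<x<445 and 165<y<270:print('dish',x,y,rr,px2w(f,(x,y),.02)[:2].round(4),f['color'][int(y),int(x)])
s=observe();p=np.array(s['position']);print(Ro.from_rotvec(s['eef_rot']).as_matrix().round(3))
w=grab_frame('wrist');cv2.imwrite('pics/w0.png',w['color']);print(w['intrinsics'],-w['R'].T@w['t'])
E
```

```text
{'tray': (array([0.48455436, 0.08057293]), np.float64(0.0608428284720877), [np.float64(0.07037393240908608), np.float64(0.25458355852017234)]), 'orange': [array([0.57823738, 0.0872346 ])], 'red': [array([ 0.55378312, -0.51357143]), array([0.45648654, 0.28446422])]}
[(np.uint8(90), np.uint8(6), np.uint8(92)), (np.uint8(75), np.uint8(5), np.uint8(100)), (np.uint8(24), np.uint8(40), np.uint8(134)), (np.uint8(23), np.uint8(39), np.uint8(137))]
board [[ 0.7915  0.3587]
 [ 0.8163 -0.093 ]
 [ 0.3781 -0.1167]
 [ 0.3546  0.3303]] [0.58515017 0.11983788]Traceback (most recent call last):
  File "<stdin>", line 8, in <module>
ValueError: attempt to get argmin of an empty sequence
```

Run:
```python
from h import *
f=np.load('top0.npz');h,s,v=hsv(f)
for c in(190,200,262,280,301):
    col=v[165:190,c].astype(int);k=col.argmax();print('line',c,165+k,col[k],px2w(f,(c,165.+k),.018)[:2].round(4))
b=cv2.HoughCircles(cv2.medianBlur(f['color'][...,1],3),cv2.HOUGH_GRADIENT,1,15,param1=100,param2=12,minRadius=7,maxRadius=12)
for x,y,rr in b[0]:
    if 330<x<445 and 165<y<270:print('dish',x,y,rr,px2w(f,(x,y),.02)[:2].round(4),f['color'][int(y),int(x)])
s=observe();print(Ro.from_rotvec(s['eef_rot']).as_matrix().round(3))
w=grab_frame('wrist');cv2.imwrite('pics/w0.png',w['color']);print(w['intrinsics'],-w['R'].T@w['t'])
# board-based grip/pivot
th=.054;R=np.array([[np.cos(th),-np.sin(th)],[np.sin(th),np.cos(th)]]);o=np.array([.5873,.0799])
pv=o+R@[.17,.2];print('pivot',pv)
for a in(0,.75,1.3,1.4):
    d=R@[-.17,-.2];c,q=np.cos(-a),np.sin(-a);print(a,pv+np.array([[c,-q],[q,c]])@d)
print('btn',o+R@[-.12,.215])
p=np.array([.251,-.627,.189])
print(Ro.from_rotvec(s['eef_rot']).as_matrix().T@(-w['R'].T@w['t']-p))
```

```text
line 190 177 136 [0.6196 0.2461]
line 200 178 124 [0.6165 0.2166]
line 262 174 130 [0.6279 0.0339]
line 280 173 131 [ 0.6307 -0.0193]
line 301 172 149 [ 0.6335 -0.0813]
dish 402.5 235.5 9.6 [ 0.4454 -0.3795] [15 35 53]
dish 364.5 233.5 9.6 [ 0.4517 -0.2677] [64 72 77]
dish 409.5 188.5 9.1 [ 0.5837 -0.4013] [ 53 103 134]
dish 360.5 200.5 9.4 [ 0.5487 -0.2565] [44 84 64]
[[-0.928 -0.372 -0.001]
 [-0.372  0.928  0.001]
 [ 0.     0.001 -1.   ]]
[[309.70691629   0.         317.38377787]
 [  0.         309.70691629 200.9697762 ]
 [  0.           0.           1.        ]] [ 0.17691928 -0.6557093   0.38355215]
pivot [0.74625745 0.28878401]
0 [0.5873 0.0799]
0.75 [0.48756662 0.24429746]
1.3 [0.50246462 0.38607253]
1.4 [0.51339521 0.40992517]
btn [0.45587056 0.28810975]
[ 0.0794668   0.00114514 -0.1945416 ]
```

View pics/w0.png

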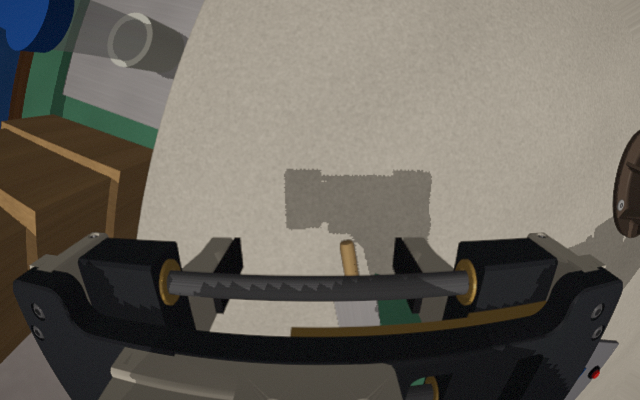

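The wrist view shows the gripper blocking the lower half of the picture, with only bare bench and the spatula handle (348,255) above it. I'll go to the camera grip first.

Run:
```python
from h import *
go(.251,-.626,.36);go(.578,.087,.36);go(.578,.087,.258)
```

```text
go [0.251, -0.626, 0.36] off [-0.0004, 0.0004, -0.1715] turn [0.0, 0.0, 0.0] rows>= 4.0
go [0.578, 0.087, 0.36] off [-0.5689, 0.5408, -0.1709] turn [0.0, 0.0, 0.0] rows>= 17.0
go [0.578, 0.087, 0.258] off [-0.5689, 0.5407, -0.0689] turn [0.0, 0.0, 0.0] rows>= 16.0
```

Request:
servo_tool --turn '[[0,0,0],[0,0,0],[0,0,0],[0,0,0],[0,0,0],[0,0,0],[0,0,0],[0,0,0],[0,0,0],[0,0,0],[0,0,0],[0,0,0],[0,0,0],[0,0,0],[0,0,0],[0,0,0],[0,0,0],[0,0,0],[0,0,0],[0,0,0]]' --offset '[[0,0,-0.09],[0,0,-0.17],[-0.569,0.541,-0.171],[-0.569,0.541,-0.171],[-0.569,0.541,-0.171],[-0.569,0.541,-0.171],[-0.569,0.541,-0.171],[-0.569,0.541,-0.171],[-0.569,0.541,-0.171],[-0.569,0.541,-0.171],[-0.569,0.541,-0.171],[-0.569,0.541,-0.171],[-0.569,0.541,-0.171],[-0.569,0.541,-0.171],[-0.569,0.541,-0.171],[-0.569,0.541,-0.171],[-0.569,0.541,-0.171],[-0.569,0.541,-0.171],[-0.569,0.541,-0.171],[-0.569,0.541,-0.171]]' --gripper '[1,1,1,1,1,1,1,1,1,1,1,1,1,1,1,1,1,1,1,1]'

```text
time_s: 2.15
position: [0.578, 0.088, 0.3593]
eef_rot: [0.597, -3.083, 0.001]
wrist_force: [0.3, 0.9, -0.1]
finger_gap: 0.0876
gripper_force: 0.0
```

Run:
```python
from h import *
w=grab_frame('wrist');h,s,v=hsv(w)
for c in blobs((h>=5)&(h<22)&(s>180)&(v>90),30): print(cen(c),cv2.contourArea(c),cv2.boundingRect(c),fish(w,cen(c),.288))
go(.578,.087,.258)
```

```text
[318.23172103 194.02305962] 889.0 (303, 175, 31, 39) [0.57322075 0.08749353 0.288     ]
go [0.578, 0.087, 0.258] off [-0.0002, -0.0002, 0.1018] turn [0.0, 0.0, 0.0] rows>= 3.0
```

Request:
servo_tool --turn '[[0,0,0],[0,0,0],[0,0,0],[0,0,0],[0,0,0],[0,0,0],[0,0,0],[0,0,0],[0,0,0]]' --offset '[[0.002,0,0.05],[0.002,0,0.102],[0.002,0,0.102],[0.002,0,0.102],[0.002,0,0.102],[0.002,0,0.102],[0.002,0,0.102],[0.002,0,0.102],[0.002,0,0.102]]' --gripper '[1,1,1,0.4,0.4,0.4,0.4,0.4,0.4]'

```text
time_s: 3.1
position: [0.5763, 0.0865, 0.2587]
eef_rot: [-0.595, 3.084, 0.0]
wrist_force: [0.2, -0.1, 0.2]
finger_gap: 0.0455
gripper_force: 0.0
```

Run:
```python
from h import *
p,R=tcp();print(p,observe()['finger_gap'],observe()['wrist_force'])
pv=np.array([.7463,.2888]);d=p[:2]-pv;print(np.linalg.norm(d))
for a in np.linspace(.08,1.28,13):
    c,q=np.cos(-a),np.sin(-a);X=pv+np.array([[c,-q],[q,c]])@d
    print(np.round(R.inv().apply(np.r_[X,p[2]]-p),3).tolist(),end=',')
```

```text
[0.57632692 0.08645421 0.25874061] 0.04545256691022013 [ 0.17736159 -0.10123693  0.15540786]
0.26426249843541927
[0.009, 0.019, -0.0],[0.019, 0.044, -0.0],[0.025, 0.069, -0.0],[0.03, 0.095, -0.0],[0.031, 0.122, -0.0],[0.03, 0.148, -0.0],[0.027, 0.174, -0.0],[0.02, 0.2, -0.0],[0.012, 0.225, -0.0],[0.0, 0.249, 0.0],[-0.013, 0.271, 0.0],[-0.029, 0.293, 0.0],[-0.047, 0.312, 0.0],
```

Request:
servo_tool --turn '[[0,0,0],[0,0,0],[0,0,0],[0,0,0],[0,0,0],[0,0,0],[0,0,0],[0,0,0],[0,0,0],[0,0,0],[0,0,0],[0,0,0],[0,0,0],[0,0,0],[0,0,0]]' --offset '[[0.009,0.019,0],[0.019,0.044,0],[0.025,0.069,0],[0.03,0.095,0],[0.031,0.122,0],[0.03,0.148,0],[0.027,0.174,0],[0.02,0.2,0],[0.012,0.225,0],[0,0.249,0],[-0.013,0.271,0],[-0.029,0.293,0],[-0.047,0.312,0],[-0.054,0.319,0],[-0.054,0.319,0]]' --gripper '[0.4,0.4,0.4,0.4,0.4,0.4,0.4,0.4,0.4,0.4,0.4,0.4,0.4,0.4,0.4]'

```text
time_s: 4.6
position: [0.5078, 0.4034, 0.2573]
eef_rot: [0.595, -3.084, 0.002]
wrist_force: [-0.3, 0.1, 0.1]
finger_gap: 0.035
gripper_force: 0.0
```

Request:
servo_tool --turn '[[0,0,0],[0,0,0],[0,0,0],[0,0,0],[0,0,0],[0,0,0]]' --offset '[[0,0,0],[0,0,0],[0,0,0],[0,0,-0.05],[0,0,-0.1],[0,0,-0.1]]' --gripper '[0.9,0.9,0.9,0.9,0.9,0.9]'

```text
time_s: 5.2
position: [0.51, 0.4031, 0.3672]
eef_rot: [-0.592, 3.074, 0.01]
wrist_force: [0.5, 0.0, 0.6]
finger_gap: 0.0763
gripper_force: 0.0
```

Run:
```python
from h import *
f=grab_frame('top');cv2.imwrite('pics/top1.png',cv2.resize(f['color'][90:290,120:480],None,fx=2.2,fy=2.2));np.savez('top1.npz',**f)
print(topscene(f));h,s,v=hsv(f)
g=f['color'][...,1]
for c in range(196,300,12):
    col=g[165:190,c].astype(float);col=np.clip(col-col.min()-12,0,None);k=(col*np.arange(165,190)).sum()/col.sum();print(c,k.round(2),px2w(f,(c,k),.018)[:2].round(4))
b=cv2.HoughCircles(cv2.medianBlur(f['color'][...,1],3),cv2.HOUGH_GRADIENT,1,15,param1=100,param2=12,minRadius=7,maxRadius=12)
for x,y,rr in b[0]:
    if 330<x<445 and 165<y<270:print('dish',x,y,rr,px2w(f,(x,y),.02)[:2].round(4),f['color'][int(y),int(x)])
```

```text
{'tray': (array([0.48459419, 0.08057583]), np.float64(0.0615269890113143), [np.float64(0.07031343901914527), np.float64(0.2545834345490149)]), 'orange': [array([0.57779246, 0.08741715])], 'red': [array([ 0.55434317, -0.51347782]), array([0.45658381, 0.28436735])]}
196 178.43 [0.6153 0.2284]
208 170.83 [0.6377 0.1932]
220 173.37 [0.6301 0.1577]
232 171.13 [0.6366 0.1224]
244 174.03 [0.6279 0.087 ]
256 174.9 [0.6253 0.0516]
268 174.38 [0.6267 0.0161]
280 173.49 [ 0.6293 -0.0193]
292 172.89 [ 0.6309 -0.0547]
dish 402.5 235.5 9.1 [ 0.4454 -0.3795] [40 67 94]
dish 364.5 233.5 9.6 [ 0.4517 -0.2677] [58 65 70]
dish 360.5 200.5 9.4 [ 0.5487 -0.2565] [40 79 60]
dish 410.5 189.5 9.6 [ 0.5808 -0.4043] [ 49  94 120]
dish 439.5 192.5 9.1 [ 0.5717 -0.4898] [63 63 61]
```

View pics/top1.png

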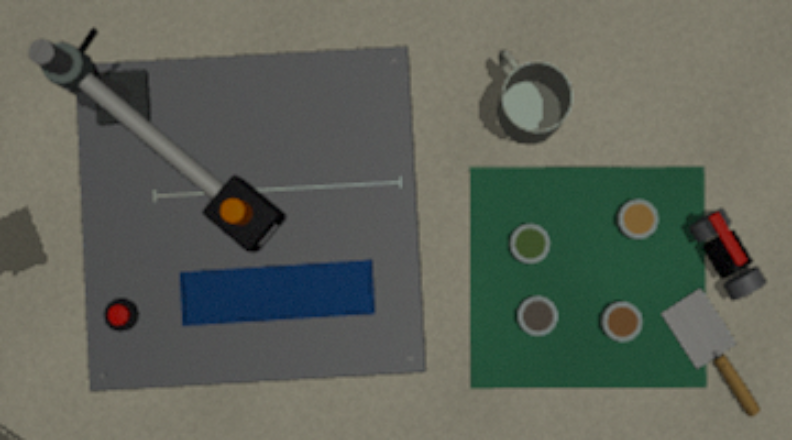

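The camera arm has not moved: the knob is still at about (226,186) in the full frame, and the dishes and tray are undisturbed. I'll check the full top and side views side by side.

Run:
```python
from h import *
a=grab_frame('top');b=grab_frame('side');print(observe()['time_s'],topscene(a)['orange'])
np.savez('side1.npz',**b)
cv2.imwrite('pics/both1.png',np.vstack([a['color'][60:350,:],cv2.resize(b['color'][60:290,130:530],(640,368))])[:600])
```

```text
5.35 [array([0.57758618, 0.08721117])]
```

View pics/both1.png

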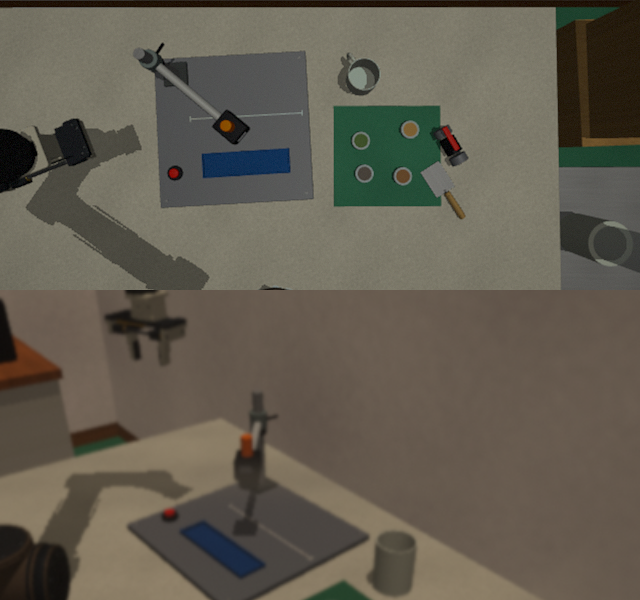

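Run:
```python
from h import *
a=np.load('top1.npz');b=np.load('side1.npz')
print('TCP-ish side px',w2px(b,[.51,.403,.367]),w2px(a,[.51,.403,.367]))
for X in ([.578,.087,.288],[.578,.087,.24],[.58,.087,.2]):print(w2px(b,X),w2px(a,X))
h,s,v=hsv(b)
for c in blobs((h>=3)&(h<22)&(s>150)&(v>100),10): print(cen(c),cv2.boundingRect(c))
h,s,v=hsv(a)
for c in blobs((h>=3)&(h<22)&(s>150)&(v>100),10): print(cen(c),cv2.boundingRect(c))
for f in(a,b):print(-f['R'].T@f['t'])
```

```text
TCP-ish side px [224.90460062 112.06927218] [ 73.15291614 214.39371252]
[283.72909306 151.02311705] [225.45021561 185.18503277]
[284.32594564 162.97085496] [229.37912723 186.40527102]
[285.24930733 172.45976513] [232.41132108 186.56428569]
[117.41231127 113.33914053] (100, 108, 31, 12)
[147.03508772  98.36090226] (141, 93, 15, 11)
[375.03191489 278.91134752] (370, 276, 11, 7)
[395.24358974 293.94017094] (392, 282, 9, 18)
[283.58823529 151.91176471] (281, 150, 6, 5)
[594.35021097 201.88185654] (583, 198, 31, 8)
[225.32921811 185.16049383] (220, 180, 11, 11)
[411.93939394 191.        ] (404, 184, 12, 12)
[ 0.50897994 -0.13302729  1.3773077 ]
[-0.10030317 -0.97789353  0.83379096]
```

Run:
```python
from h import *
w=grab_frame('wrist');p,R=tcp();print(p,R.as_matrix().round(3),observe()['qpos'])
def pr(X):
    q=w['R']@X+w['t'];th=np.arctan2(np.hypot(q[0],q[1]),q[2]);u=q[:2]/np.hypot(q[0],q[1]);return w['intrinsics'][:2,2]+u*th*w['intrinsics'][0,0],q
print(pr(p),pr(p+R.apply([0,.038,0])),pr(p+R.apply([0,-.038,0])),pr(p+R.apply([0,.038,-.02])))
print('knob rel',pr(p+R.apply([0,0,.071])))
cv2.imwrite('pics/w2.png',w['color'])
```

```text
[0.50725014 0.40201688 0.35764281] [[-0.928 -0.371 -0.001]
 [-0.371  0.928 -0.   ]
 [ 0.001  0.    -1.   ]] [ 9.70632606e-01  2.60653992e-01  2.45592973e-01 -5.90856087e-04
 -1.55655479e+00 -2.16086030e+00]
(array([316.6139651, 228.0172482]), array([-0.00052501,  0.01844625,  0.21068095])) (array([371.75213651, 227.64327683]), array([0.03747489, 0.01838544, 0.21074636])) (array([261.49244667, 227.81951834]), array([-0.0385249 ,  0.01850705,  0.21061555])) (array([376.95450294, 239.48724   ]), array([0.03751719, 0.02425801, 0.19162801]))
knob rel (array([316.63309822, 198.29991357]), array([-0.00067518, -0.00240134,  0.27855109]))
```

View pics/w2.png

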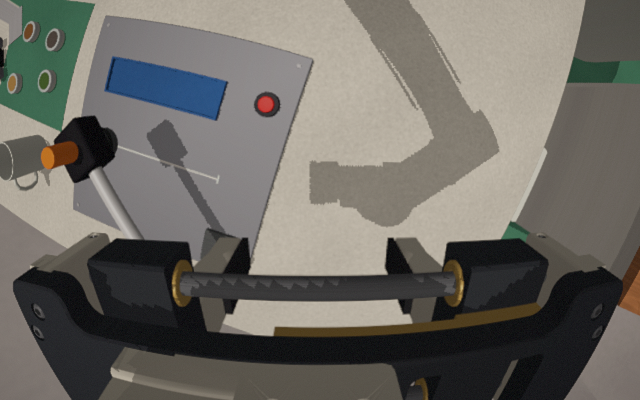

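The wrist view shows the fingertips at about (248,238) and (387,238), well wide of where the reported TCP projects. The real finger ends appear to sit roughly 30-35 mm short of the reported TCP, so the fingers passed just over the knob. I'll go back fully open, lower, and check by closing.

Run:
```python
from h import *
go(.577,.087,.36);go(.577,.087,.228)
```

```text
go [0.577, 0.087, 0.36] off [0.0523, -0.3184, -0.0023] turn [0.0, 0.0, 0.0] rows>= 7.0
go [0.577, 0.087, 0.228] off [0.0521, -0.3184, 0.1297] turn [0.0, 0.0, 0.0] rows>= 7.0
```

Request:
servo_tool --turn '[[0,0,0],[0,0,0],[0,0,0],[0,0,0],[0,0,0],[0,0,0],[0,0,0],[0,0,0],[0,0,0],[0,0,0],[0,0,0],[0,0,0],[0,0,0],[0,0,0],[0,0,0],[0,0,0],[0,0,0],[0,0,0],[0,0,0],[0,0,0]]' --offset '[[0.052,-0.318,-0.002],[0.052,-0.318,-0.002],[0.052,-0.318,-0.002],[0.052,-0.318,-0.002],[0.052,-0.318,-0.002],[0.052,-0.318,-0.002],[0.052,-0.318,-0.002],[0.052,-0.318,-0.002],[0.052,-0.318,0.04],[0.052,-0.318,0.08],[0.052,-0.318,0.13],[0.052,-0.318,0.13],[0.052,-0.318,0.13],[0.052,-0.318,0.13],[0.052,-0.318,0.13],[0.052,-0.318,0.13],[0.052,-0.318,0.13],[0.052,-0.318,0.13],[0.052,-0.318,0.13],[0.052,-0.318,0.13]]' --gripper '[1,1,1,1,1,1,1,1,1,1,1,0.2,0.2,0.2,0.2,0.2,0.2,0.2,0.2,0.2]'

```text
time_s: 7.4
position: [0.5778, 0.0881, 0.2284]
eef_rot: [-0.594, 3.085, 0.0]
wrist_force: [0.3, 0.4, 1.2]
finger_gap: 0.0271
gripper_force: 30.0
```

Request:
servo_tool --turn '[[0,0,0],[0,0,0],[0,0,0],[0,0,0],[0,0,0],[0,0,0],[0,0,0],[0,0,0],[0,0,0],[0,0,0],[0,0,0],[0,0,0],[0,0,0],[0,0,0],[0,0,0],[0,0,0],[0,0,0],[0,0,0]]' --offset '[[0,0,0],[0,0,0],[0.009,0.019,0],[0.019,0.044,0],[0.025,0.069,0],[0.03,0.095,0],[0.031,0.122,0],[0.03,0.148,0],[0.027,0.174,0],[0.02,0.2,0],[0.012,0.225,0],[0,0.249,0],[-0.013,0.271,0],[-0.029,0.293,0],[-0.047,0.312,0],[-0.054,0.319,0],[-0.054,0.319,0],[-0.054,0.319,0]]' --gripper '[0.38,0.38,0.38,0.38,0.38,0.38,0.38,0.38,0.38,0.38,0.38,0.38,0.38,0.38,0.38,0.38,0.38,0.38]'

```text
time_s: 9.2
position: [0.509, 0.4036, 0.228]
eef_rot: [0.594, -3.084, 0.001]
wrist_force: [0.4, -0.2, 0.6]
finger_gap: 0.033
gripper_force: 0.0
```

Request:
servo_tool --turn '[[0,0,0],[0,0,0],[0,0,0],[0,0,0],[0,0,0],[0,0,0],[0,0,0],[0,0,0]]' --offset '[[0,0,0],[0,0,0],[0,0,0],[0,0,0],[0,0,0],[0,0,-0.05],[0,0,-0.1],[0,0,-0.14]]' --gripper '[0.9,0.9,0.9,0.9,0.9,0.9,0.9,0.9]'

```text
time_s: 10.0
position: [0.5095, 0.404, 0.3715]
eef_rot: [-0.594, 3.083, 0.001]
wrist_force: [0.4, 1.2, 0.5]
finger_gap: 0.0788
gripper_force: 0.0
```

```bash
cat >> h.py <<'E'
def line(f):
    g=f['color'][...,1];pts=[]
    for c in range(194,300,4):
        col=g[167:188,c].astype(float);col=np.clip(col-np.median(col)-10,0,None)
        if col.sum()>15: pts.append((c,(col*np.arange(167,188)).sum()/col.sum()))
    P=np.array([px2w(f,p,.018)[:2] for p in pts])
    for _ in range(3):
        k=np.polyfit(P[:,1],P[:,0],1);r=np.abs(np.polyval(k,P[:,1])-P[:,0]);P=P[r<max(.0015,2*r.std())]
    print('line x = %.4f + %.4f*y'%(k[1],k[0]),len(P),'res',r.std(),'x at y=.08:',np.polyval(k,.08));return k
def dishes(f,z=.02,show=True):
    b=cv2.HoughCircles(cv2.medianBlur(f['color'][...,1],3),cv2.HOUGH_GRADIENT,1,12,param1=100,param2=11,minRadius=7,maxRadius=12)
    for x,y,rr in b[0]:
        if 180<x<445 and 150<y<270:print('circ',x,y,round(float(rr),1),px2w(f,(x,y),z)[:2].round(4),f['color'][int(y)-1:int(y)+2,int(x)-1:int(x)+2].mean((0,1)).round())
E
python3 - <<'E'
from h import *
f=grab_frame('top');np.savez('top2.npz',**f);print(topscene(f),observe()['wrist_force']);line(f);dishes(f)
E
```

```text
{'tray': (array([0.48472551, 0.08058387]), np.float64(0.060306648886790847), [np.float64(0.07045902938310475), np.float64(0.25458495283195776)]), 'orange': [], 'red': [array([ 0.55438602, -0.51337967]), array([0.45658381, 0.28436735])]} [ 0.46393968 -0.9519364   8.07161453]
line x = 0.6281 + -0.0545*y 27 res 0.00019624480907935287 x at y=.08: 0.6237792927078825
circ 402.5 235.5 9.1 [ 0.4454 -0.3795] [41. 69. 96.]
circ 364.5 233.5 9.6 [ 0.4517 -0.2677] [58. 65. 71.]
circ 409.5 188.5 8.8 [ 0.5837 -0.4013] [ 51.  94. 122.]
circ 360.5 200.5 9.4 [ 0.5487 -0.2565] [41. 80. 60.]
circ 439.5 191.5 9.1 [ 0.5746 -0.4899] [51. 51. 50.]
```

Run:
```python
from h import *
go(.4454,-.3795,.2,.06)
```

```text
go [0.4454, -0.3795, 0.2] off [0.3545, -0.704, 0.1729] turn [-0.2, 0.6, -71.6] rows>= 17.0
```

Request:
servo_tool --turn '[[0,0,-71.6],[0,0,-71.6],[0,0,-71.6],[0,0,-71.6],[0,0,-71.6],[0,0,-71.6],[0,0,-71.6],[0,0,-71.6],[0,0,-71.6],[0,0,-71.6],[0,0,-71.6],[0,0,-71.6],[0,0,-71.6],[0,0,-71.6],[0,0,-71.6],[0,0,-71.6],[0,0,-71.6],[0,0,-71.6],[0,0,-71.6],[0,0,-71.6]]' --offset '[[0.354,-0.704,0.173],[0.354,-0.704,0.173],[0.354,-0.704,0.173],[0.354,-0.704,0.173],[0.354,-0.704,0.173],[0.354,-0.704,0.173],[0.354,-0.704,0.173],[0.354,-0.704,0.173],[0.354,-0.704,0.173],[0.354,-0.704,0.173],[0.354,-0.704,0.173],[0.354,-0.704,0.173],[0.354,-0.704,0.173],[0.354,-0.704,0.173],[0.354,-0.704,0.173],[0.354,-0.704,0.173],[0.354,-0.704,0.173],[0.354,-0.704,0.173],[0.354,-0.704,0.173],[0.354,-0.704,0.173]]' --gripper '[0.8,0.8,0.8,0.8,0.8,0.8,0.8,0.8,0.8,0.8,0.8,0.8,0.8,0.8,0.8,0.8,0.8,0.8,0.8,0.8]'

```text
time_s: 12.05
position: [0.4426, -0.38, 0.1959]
eef_rot: [-2.288, 2.153, -0.001]
wrist_force: [0.3, -0.3, 0.3]
finger_gap: 0.0698
gripper_force: 0.0
```

Run:
```python
from h import *
w=grab_frame('wrist');f=grab_frame('top');np.savez('top3.npz',**f);print(topscene(f))
print('orange px', [cen(c) for c in blobs((lambda h,s,v:(h>=5)&(h<22)&(s>180)&(v>100))(*hsv(f)),30)])
cv2.imwrite('pics/w3.png',w['color']);go(.4454,-.3795,.06,.06);p,R=tcp();print(p,observe()['finger_gap'])
```

```text
{'tray': (array([0.48474944, 0.08049297]), np.float64(0.06030693475178497), [np.float64(0.07049603955415056), np.float64(0.25476987042041344)]), 'orange': [array([0.51077366, 0.40254979])], 'red': [array([ 0.55393954, -0.51348303]), array([0.45651004, 0.28419935])]}
orange px [array([ 91.3531746 , 214.05357143])]
go [0.4454, -0.3795, 0.06] off [-0.0003, -0.0024, 0.1361] turn [-0.1, -0.0, 0.1] rows>= 3.0
[ 0.4428516  -0.37988684  0.19606427] 0.06995594898697252
```

View pics/w3.png

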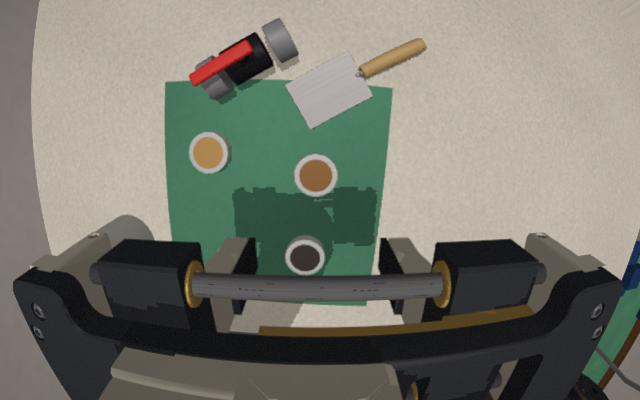

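The wrist view shows the brown dish at (316,175), grey at (305,256) and tan at (208,152). I'll centre over brown and feel for the bench to get the true fingertip height.

```bash
cat >> h.py <<'E'
def wdish(x,y,z=.02):
    """dish centre near world x,y from the wrist camera (bright rim ring / circle)"""
    w=grab_frame('wrist');q=w['R']@np.array([x,y,z])+w['t'];r=np.hypot(q[0],q[1]);u=w['intrinsics'][:2,2]+q[:2]/r*np.arctan2(r,q[2])*w['intrinsics'][0,0]
    rad=.027/np.linalg.norm(q)*w['intrinsics'][0,0]
    b=cv2.HoughCircles(cv2.medianBlur(w['color'][...,2],3),cv2.HOUGH_GRADIENT,1,20,param1=100,param2=12,minRadius=int(rad*.8),maxRadius=int(rad*1.25)+1)
    c=[k for k in b[0] if np.hypot(*(k[:2]-u))<25] if b is not None else []
    print('pred',u.round(0),'rad',rad.round(1),[(k.round(1).tolist(),fish(w,k[:2],z)[:2].round(4).tolist()) for k in c])
E
python3 - <<'E'
from h import *
wdish(.4454,-.3795);wdish(.5837,-.4013)
E
```

```text
pred [315. 174.] rad 22.0 [([316.5, 175.5, 22.5], [0.4437, -0.3777])]
pred [207. 152.] rad 20.9 [([207.5, 151.5, 20.200000762939453], [0.5824, -0.4018])]
```

Request:
servo_tool --turn '[[0,0,0],[0,0,0],[0,0,0],[0,0,0],[0,0,0],[0,0,0]]' --offset '[[0,-0.002,0.05],[0,-0.002,0.1],[0,-0.002,0.15],[0,-0.002,0.18],[0,-0.002,0.186],[0,-0.002,0.186]]' --gripper '[0.85,0.85,0.85,0.85,0.85,0.85]'

```text
time_s: 12.85
position: [0.4443, -0.3805, 0.0091]
eef_rot: [2.287, -2.153, -0.002]
wrist_force: [0.5, -0.6, 0.1]
finger_gap: 0.0745
gripper_force: 0.0
```

Positions agree within 2 mm. I'll step down carefully.

Request:
servo_tool --turn '[[0,0,0],[0,0,0],[0,0,0]]' --offset '[[0,0,0.01],[0,0,0.02],[0,0,0.02]]' --gripper '[0.85,0.85,0.85]'

```text
time_s: 13.15
position: [0.444, -0.3805, -0.0111]
eef_rot: [-2.286, 2.154, 0.001]
wrist_force: [-0.9, 0.3, 1.3]
finger_gap: 0.0744
gripper_force: 0.0
```

Request:
servo_tool --turn '[[0,0,0],[0,0,0],[0,0,0]]' --offset '[[0,0,0.006],[0,0,0.006],[0,0,0.006]]' --gripper '[0.85,0.85,0.85]'

```text
time_s: 13.45
position: [0.4442, -0.3808, -0.0167]
eef_rot: [2.287, -2.154, 0.0]
wrist_force: [0.3, -0.4, -0.0]
finger_gap: 0.0747
gripper_force: 0.0
```

Request:
servo_tool --turn '[[0,0,0],[0,0,0],[0,0,0]]' --offset '[[0,0,0.004],[0,0,0.004],[0,0,0.004]]' --gripper '[0.85,0.85,0.85]'

```text
time_s: 13.75
position: [0.4441, -0.3808, -0.0208]
eef_rot: [2.287, -2.154, -0.0]
wrist_force: [-0.3, -0.8, 0.3]
finger_gap: 0.0743
gripper_force: 0.0
```

Request:
servo_tool --turn '[[0,0,0],[0,0,0],[0,0,0]]' --offset '[[0,0,0.004],[0,0,0.004],[0,0,0.004]]' --gripper '[0.85,0.85,0.85]'

```text
time_s: 14.05
position: [0.4441, -0.3807, -0.0249]
eef_rot: [2.287, -2.154, -0.001]
wrist_force: [0.2, -1.0, 1.3]
finger_gap: 0.0746
gripper_force: 0.0
```

Request:
servo_tool --turn '[[0,0,0],[0,0,0],[0,0,0]]' --offset '[[0,0,0.004],[0,0,0.004],[0,0,0.004]]' --gripper '[0.85,0.85,0.85]'

```text
time_s: 14.35
position: [0.4441, -0.3807, -0.0289]
eef_rot: [2.287, -2.154, -0.001]
wrist_force: [0.8, -0.5, -0.7]
finger_gap: 0.0742
gripper_force: 0.0
```

Request:
servo_tool --turn '[[0,0,0],[0,0,0],[0,0,0]]' --offset '[[0,0,0.003],[0,0,0.003],[0,0,0.003]]' --gripper '[0.85,0.85,0.85]'

```text
time_s: 14.65
position: [0.4441, -0.3807, -0.0319]
eef_rot: [2.287, -2.154, -0.0]
wrist_force: [0.6, 0.7, -0.2]
finger_gap: 0.0745
gripper_force: 0.0
```

Request:
servo_tool --turn '[[0,0,0],[0,0,0],[0,0,0]]' --offset '[[0,0,0.002],[0,0,0.002],[0,0,0.002]]' --gripper '[0.85,0.85,0.85]'

```text
time_s: 14.95
position: [0.4441, -0.3808, -0.0338]
eef_rot: [2.287, -2.154, -0.0]
wrist_force: [0.3, -0.3, -0.3]
finger_gap: 0.0745
gripper_force: 0.0
```

Request:
servo_tool --turn '[[0,0,0],[0,0,0],[0,0,0]]' --offset '[[0,0,0.002],[0,0,0.002],[0,0,0.002]]' --gripper '[0.85,0.85,0.85]'

```text
time_s: 15.25
position: [0.4442, -0.3808, -0.0358]
eef_rot: [2.287, -2.154, -0.0]
wrist_force: [0.0, -0.4, 0.5]
finger_gap: 0.0747
gripper_force: 0.0
```

Request:
servo_tool --turn '[[0,0,0],[0,0,0],[0,0,0]]' --offset '[[0,0,0.002],[0,0,0.002],[0,0,0.002]]' --gripper '[0.85,0.85,0.85]'

```text
time_s: 15.55
position: [0.4445, -0.3809, -0.037]
eef_rot: [-2.287, 2.154, -0.001]
wrist_force: [-1.4, 1.4, 7.1]
finger_gap: 0.0741
gripper_force: 3.8
```

Contact came at TCP z = -0.037, so the true tip is 37 mm above the reported TCP. I'll raise 11 mm and grip brown.

Request:
servo_tool --turn '[[0,0,0],[0,0,0],[0,0,0],[0,0,0],[0,0,0],[0,0,0],[0,0,0],[0,0,0],[0,0,0],[0,0,0]]' --offset '[[-0.002,0,-0.012],[-0.002,0,-0.012],[-0.002,0,-0.012],[-0.002,0,-0.012],[-0.002,0,-0.012],[-0.002,0,-0.012],[-0.002,0,-0.05],[-0.002,0,-0.1],[-0.002,0,-0.1],[-0.002,0,-0.1]]' --gripper '[0.85,0.5,0.5,0.5,0.5,0.5,0.5,0.5,0.5,0.5]'

```text
time_s: 16.55
position: [0.4449, -0.379, 0.0635]
eef_rot: [-2.286, 2.154, -0.004]
wrist_force: [-0.2, -0.0, -0.6]
finger_gap: 0.0531
gripper_force: 30.0
```

Run:
```python
from h import *
c=np.array([.4847,.0806]);th=.058;s=np.array([-np.sin(th),np.cos(th)])
for y in(-.093,-.031,.031,.093):print(y,c+s*y)
x,y=c+s*.093
go(x,y,.09,.06);go(x,y,-.003,.06)
```

```text
-0.093 [ 0.49009098 -0.01224362]
-0.031 [0.48649699 0.04965213]
0.031 [0.48290301 0.11154787]
0.093 [0.47930902 0.17344362]
go [np.float64(0.4793090237273643), np.float64(0.17344361784650508), 0.09] off [-0.5494, -0.0673, -0.0269] turn [-0.2, -0.1, -0.0] rows>= 12.0
go [np.float64(0.4793090237273643), np.float64(0.17344361784650508), -0.003] off [-0.5495, -0.067, 0.0661] turn [-0.2, -0.1, -0.0] rows>= 12.0
```

Request:
servo_tool --turn '[[0,0,0],[0,0,0],[0,0,0],[0,0,0],[0,0,0],[0,0,0],[0,0,0],[0,0,0],[0,0,0],[0,0,0],[0,0,0],[0,0,0],[0,0,0],[0,0,0],[0,0,0],[0,0,0],[0,0,0],[0,0,0]]' --offset '[[-0.549,-0.067,-0.02],[-0.549,-0.067,-0.02],[-0.549,-0.067,-0.02],[-0.549,-0.067,-0.02],[-0.549,-0.067,-0.02],[-0.549,-0.067,-0.02],[-0.549,-0.067,-0.02],[-0.549,-0.067,-0.02],[-0.549,-0.067,-0.02],[-0.549,-0.067,-0.02],[-0.549,-0.067,-0.02],[-0.549,-0.067,-0.02],[-0.549,-0.067,-0.02],[-0.549,-0.067,0.02],[-0.549,-0.067,0.05],[-0.549,-0.067,0.06],[-0.549,-0.067,0.067],[-0.549,-0.067,0.067]]' --gripper '[0.5,0.5,0.5,0.5,0.5,0.5,0.5,0.5,0.5,0.5,0.5,0.5,0.5,0.5,0.5,0.5,0.5,0.5]'

```text
time_s: 18.35
position: [0.4756, 0.1704, -0.0054]
eef_rot: [2.281, -2.152, -0.002]
wrist_force: [-1.8, -1.3, 2.4]
finger_gap: 0.0541
gripper_force: 29.5
```

Request:
servo_tool --turn '[[0,0,0],[0,0,0],[0,0,0],[0,0,0],[0,0,0],[0,0,0]]' --offset '[[0,0,0],[0,0,0],[0,0,0],[0,0,-0.04],[0,0,-0.09],[0,0,-0.12]]' --gripper '[0.8,0.8,0.8,0.8,0.8,0.8]'

```text
time_s: 18.95
position: [0.4795, 0.1736, 0.1187]
eef_rot: [-2.285, 2.152, -0.002]
wrist_force: [0.5, 0.2, -1.2]
finger_gap: 0.07
gripper_force: 0.0
```

Run:
```python
from h import *
go(.4517,-.2677,.08,.06)
```

```text
go [0.4517, -0.2677, 0.08] off [0.4389, 0.0543, 0.0379] turn [-0.2, 0.1, -0.0] rows>= 9.0
```

Request:
servo_tool --turn '[[0,0,0],[0,0,0],[0,0,0],[0,0,0],[0,0,0],[0,0,0],[0,0,0],[0,0,0],[0,0,0],[0,0,0],[0,0,0]]' --offset '[[0.439,0.054,0],[0.439,0.054,0],[0.439,0.054,0],[0.439,0.054,0],[0.439,0.054,0],[0.439,0.054,0],[0.439,0.054,0],[0.439,0.054,0],[0.439,0.054,0],[0.439,0.054,0],[0.439,0.054,0]]' --gripper '[0.85,0.85,0.85,0.85,0.85,0.85,0.85,0.85,0.85,0.85,0.85]'

```text
time_s: 20.05
position: [0.4498, -0.2694, 0.1149]
eef_rot: [2.283, -2.158, -0.001]
wrist_force: [-0.5, 0.3, 0.4]
finger_gap: 0.0745
gripper_force: 0.0
```

Run:
```python
from h import *
f=grab_frame('top');np.savez('top4.npz',**f);print(topscene(f));dishes(f);b=grab_frame('side')
x=cv2.resize(f['color'][150:280,150:330],None,fx=3.5,fy=3.5);y=cv2.resize(b['color'][180:260,190:340],None,fx=4.2,fy=4.2)[:,:630]
print(x.shape,y.shape);cv2.imwrite('pics/t4.png',x)
wdish(.4517,-.2677)
go(.4517,-.2677,-.026,.06)
```

```text
{'tray': (array([0.45607396, 0.13273883]), np.float64(0.0524511936356405), [np.float64(0.0700040265471146), np.float64(0.1404000113775962)]), 'orange': [array([0.51098949, 0.40267492])], 'red': [array([ 0.5536767 , -0.51357325]), array([0.45655354, 0.2843709 ])]}
circ 409.5 189.5 9.6 [ 0.5808 -0.4013] [ 57. 104. 135.]
circ 213.5 226.5 8.8 [0.4736 0.1757] [20. 49. 78.]
circ 360.5 200.5 9.0 [ 0.5487 -0.2565] [31. 37. 32.]
circ 440.5 192.5 10.0 [ 0.5717 -0.4928] [63. 61. 61.]
(455, 630, 3) (336, 630, 3)
pred [316. 191.] rad 27.8 [([313.5, 192.5, 27.100000381469727], [0.4537, -0.2662])]
go [0.4517, -0.2677, -0.026] off [0.0003, -0.0011, 0.1413] turn [-0.0, 0.0, 0.0] rows>= 3.0
```

View pics/t4.png

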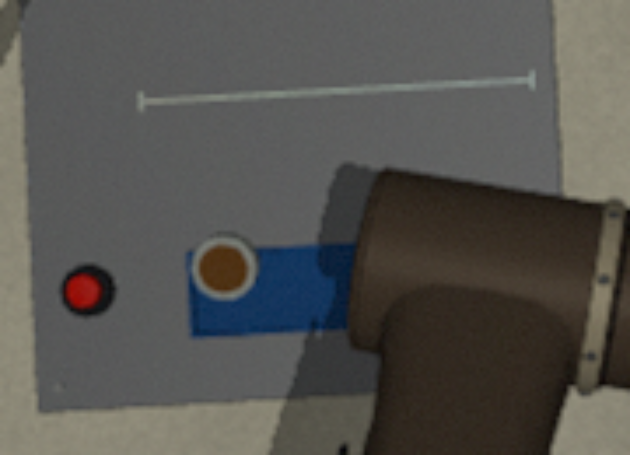

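The tray has been knocked towards the robot: its left end is now at px (204, 221–246), and brown rests on its far wall. I'll pick grey now, then re-measure the tray and re-seat brown.

Request:
servo_tool --turn '[[0,0,0],[0,0,0],[0,0,0],[0,0,0],[0,0,0],[0,0,0],[0,0,0],[0,0,0],[0,0,0],[0,0,0],[0,0,0],[0,0,0],[0,0,0],[0,0,0]]' --offset '[[0,-0.002,0.05],[0,-0.002,0.1],[0,-0.002,0.13],[0,-0.002,0.141],[0,-0.002,0.141],[0,-0.002,0.141],[0,-0.002,0.141],[0,-0.002,0.141],[0,-0.002,0.141],[0,-0.002,0.1],[0,-0.002,0.05],[0,-0.002,0],[0.1,-0.002,-0.05],[0.1,-0.002,-0.05]]' --gripper '[0.85,0.85,0.85,0.85,0.85,0.5,0.5,0.5,0.5,0.5,0.5,0.5,0.5,0.5]'

```text
time_s: 21.6
position: [0.4588, -0.3579, 0.1637]
eef_rot: [-2.288, 2.15, -0.007]
wrist_force: [1.3, 0.1, -1.4]
finger_gap: 0.0529
gripper_force: 30.0
```

Run:
```python
from h import *
s=observe();print(s['position'],s['finger_gap'])
f=grab_frame('top');np.savez('top5.npz',**f);print(topscene(f));dishes(f)
b=grab_frame('side');x=cv2.resize(f['color'][180:270,160:340],None,fx=3.5,fy=3.5);y=cv2.resize(b['color'][180:260,190:340],(630,280))
cv2.imwrite('pics/t5.png',np.vstack([x,y])[:600])
```

```text
[ 0.45884476 -0.35789545  0.1636623 ] 0.05290759322701772
{'tray': (array([0.45928152, 0.07548281]), np.float64(0.05403758897408695), [np.float64(0.070877725024612), np.float64(0.25526603031901374)]), 'orange': [array([0.51077366, 0.40254979])], 'red': [array([ 0.55378694, -0.51344419]), array([0.45669394, 0.28408821])]}
circ 213.5 226.5 8.8 [0.4736 0.1757] [21. 53. 82.]
circ 410.5 188.5 8.8 [ 0.5837 -0.4043] [ 60. 109. 141.]
circ 369.5 256.5 10.3 [ 0.3842 -0.282 ] [38. 51. 24.]
```

View pics/t5.png

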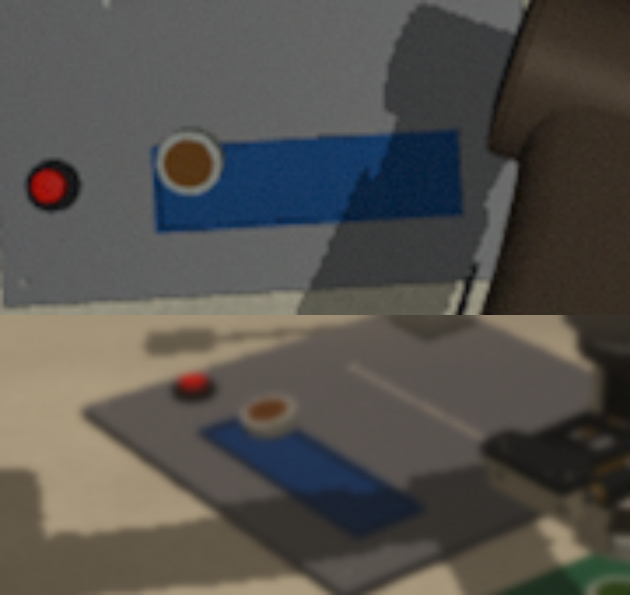

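Both views show brown level-ish at px (213,226), perched on the tray's far wall at the left end. The tray is now at (0.459, 0.0755), yaw 0.054. I'll place grey in the right-hand slot.

Run:
```python
from h import *
go(.4643,-.0174,-.0045,.054)
```

```text
go [0.4643, -0.0174, -0.0045] off [-0.3447, -0.0235, 0.1672] turn [-0.3, -0.2, 0.2] rows>= 8.0
```

Request:
servo_tool --turn '[[0,0,0],[0,0,0],[0,0,0],[0,0,0],[0,0,0],[0,0,0],[0,0,0],[0,0,0],[0,0,0],[0,0,0],[0,0,0],[0,0,0],[0,0,0],[0,0,0],[0,0,0]]' --offset '[[-0.345,-0.0235,0.08],[-0.345,-0.0235,0.08],[-0.345,-0.0235,0.08],[-0.345,-0.0235,0.08],[-0.345,-0.0235,0.08],[-0.345,-0.0235,0.08],[-0.345,-0.0235,0.08],[-0.345,-0.0235,0.08],[-0.345,-0.0235,0.08],[-0.345,-0.0235,0.11],[-0.345,-0.0235,0.14],[-0.345,-0.0235,0.155],[-0.345,-0.0235,0.162],[-0.345,-0.0235,0.167],[-0.345,-0.0235,0.167]]' --gripper '[0.5,0.5,0.5,0.5,0.5,0.5,0.5,0.5,0.5,0.5,0.5,0.5,0.5,0.5,0.5]'

```text
time_s: 23.2
position: [0.4606, -0.0129, -0.0062]
eef_rot: [2.285, -2.155, 0.0]
wrist_force: [-0.2, 0.2, 1.5]
finger_gap: 0.0528
gripper_force: 30.0
```

Request:
servo_tool --turn '[[0,0,0],[0,0,0],[0,0,0],[0,0,0],[0,0,0],[0,0,0]]' --offset '[[0,0,0],[0,0,0],[0,0,0],[0,0,-0.04],[0,0,-0.08],[0,0,-0.08]]' --gripper '[0.8,0.8,0.8,0.8,0.8,0.8]'

```text
time_s: 23.8
position: [0.4644, -0.0107, 0.0779]
eef_rot: [-2.282, 2.148, -0.007]
wrist_force: [1.1, 0.8, 0.1]
finger_gap: 0.0698
gripper_force: 0.0
```

Run:
```python
from h import *
wdish(.4643,-.0174,.041);p,R=tcp();print(p)
go(.463,.1757,.005,.054);go(.463,.1757,.05,.054)
```

```text
pred [318. 202.] rad 34.4 [([322.5, 210.5, 33.099998474121094], [0.4604, -0.0108])]
[ 0.46287112 -0.01092548  0.07570453]
go [0.463, 0.1757, 0.005] off [-0.1862, -0.0109, 0.0711] turn [-0.3, 0.1, 0.3] rows>= 4.0
go [0.463, 0.1757, 0.05] off [-0.1862, -0.0111, 0.0261] turn [-0.3, 0.1, 0.3] rows>= 4.0
```

Request:
servo_tool --turn '[[0,0,0],[0,0,0]]' --offset '[[0,0,0],[0,0,0]]' --gripper '[1,1]'

```text
time_s: 24.05
position: [0.4599, -0.0118, 0.0721]
eef_rot: [2.285, -2.154, -0.001]
wrist_force: [-0.3, 0.4, -0.1]
finger_gap: 0.0811
gripper_force: 0.0
```

Run:
```python
from h import *
f=grab_frame('top');print(topscene(f)['tray']);dishes(f,.041);wdish(.46,-.0115,.041)
go(.463,.175,.0,.054)
```

```text
Traceback (most recent call last):
KeyError: 'tray'
```

Request:
servo_tool --turn '[[0,0,0],[0,0,0],[0,0,0],[0,0,0],[0,0,0],[0,0,0],[0,0,0],[0,0,0],[0,0,0],[0,0,0],[0,0,0],[0,0,0],[0,0,0],[0,0,0],[0,0,0],[0,0,0]]' --offset '[[-0.1865,-0.014,0],[-0.1865,-0.014,0],[-0.1865,-0.014,0],[-0.1865,-0.014,0],[-0.1865,-0.014,0],[-0.1865,-0.014,0.01],[-0.1865,-0.014,0.04],[-0.1865,-0.014,0.07],[-0.1865,-0.014,0.076],[-0.1865,-0.014,0.076],[-0.1865,-0.01,0.076],[-0.1865,-0.006,0.076],[-0.1865,-0.005,0.076],[-0.1865,-0.005,0.076],[-0.1865,-0.005,0.076],[-0.1865,-0.005,0.076]]' --gripper '[1,1,1,1,1,1,1,1,1,1,0.9,0.8,0.5,0.5,0.5,0.5]'

```text
time_s: 25.7
position: [0.4549, 0.1752, -0.0025]
eef_rot: [-2.286, 2.153, -0.0]
wrist_force: [-2.8, -0.1, 6.0]
finger_gap: 0.0525
gripper_force: 30.0
```

Request:
servo_tool --turn '[[0,0,0],[0,0,0],[0,0,0]]' --offset '[[0,0,0],[0,0,0],[0,0,0]]' --gripper '[0.5,0.5,0.5]'

```text
time_s: 26.0
position: [0.4549, 0.1752, -0.0025]
eef_rot: [-2.287, 2.153, -0.0]
wrist_force: [-2.8, 0.5, 7.4]
finger_gap: 0.0528
gripper_force: 30.0
```

Request:
servo_tool --turn '[[0,0,0],[0,0,0],[0,0,0],[0,0,0],[0,0,0],[0,0,0],[0,0,0]]' --offset '[[0,0,-0.02],[0.007,0,-0.02],[0.007,0,-0.02],[0.007,0,-0.01],[0.007,0,-0.003],[0.007,0,-0.003],[0.007,0,-0.003]]' --gripper '[0.5,0.5,0.5,0.5,0.5,0.5,0.5]'

```text
time_s: 26.7
position: [0.4546, 0.1675, -0.0008]
eef_rot: [2.285, -2.153, -0.0]
wrist_force: [-0.2, -0.9, -0.1]
finger_gap: 0.0526
gripper_force: 30.0
```

Request:
servo_tool --turn '[[0,0,0],[0,0,0],[0,0,0],[0,0,0]]' --offset '[[0,0,0.002],[0,0,0.003],[0,0,0.003],[0,0,0.003]]' --gripper '[0.5,0.5,0.5,0.5]'

```text
time_s: 27.1
position: [0.4551, 0.168, -0.0025]
eef_rot: [-2.287, 2.154, -0.0]
wrist_force: [-1.4, -0.1, 6.9]
finger_gap: 0.053
gripper_force: 30.0
```

Request:
servo_tool --turn '[[0,0,0],[0,0,0],[0,0,0],[0,0,0],[0,0,0],[0,0,0],[0,0,0],[0,0,0]]' --offset '[[0,0,0],[0,0,0],[0,0,0],[0,0,-0.04],[0,0,-0.09],[0,0,-0.12],[0,0,-0.12],[0,0,-0.12]]' --gripper '[0.85,0.85,0.85,0.85,0.85,0.85,0.85,0.85]'

```text
time_s: 27.9
position: [0.4552, 0.1682, 0.1176]
eef_rot: [-2.285, 2.153, 0.0]
wrist_force: [-0.7, 0.0, 0.8]
finger_gap: 0.0742
gripper_force: 0.0
```

Run:
```python
from h import *
wdish(.4548,.168,.041);go(.5487,-.2565,.11,.054)
```

```text
pred [318. 196.] rad 29.6 [([316.5, 189.5, 29.600000381469727], [0.4562, 0.1618])]
go [0.5487, -0.2565, 0.11] off [0.4291, -0.0688, 0.0065] turn [0.0, 0.0, 0.3] rows>= 9.0
```

Request:
servo_tool --turn '[[0,0,0],[0,0,0],[0,0,0],[0,0,0],[0,0,0],[0,0,0],[0,0,0],[0,0,0],[0,0,0],[0,0,0],[0,0,0],[0,0,0],[0,0,0]]' --offset '[[0.429,-0.069,0.006],[0.429,-0.069,0.006],[0.429,-0.069,0.006],[0.429,-0.069,0.006],[0.429,-0.069,0.006],[0.429,-0.069,0.006],[0.429,-0.069,0.006],[0.429,-0.069,0.006],[0.429,-0.069,0.006],[0.429,-0.069,0.006],[0.429,-0.069,0.006],[0.429,-0.069,0.006],[0.429,-0.069,0.006]]' --gripper '[0.8,0.8,0.8,0.8,0.8,0.8,0.8,0.8,0.8,0.8,0.8,0.8,0.8]'

```text
time_s: 29.25
position: [0.5492, -0.2552, 0.1107]
eef_rot: [2.288, -2.152, -0.001]
wrist_force: [-0.2, -0.3, -0.9]
finger_gap: 0.0703
gripper_force: 0.0
```

Run:
```python
from h import *
wdish(.5487,-.2565);go(.5487,-.2565,-.026,.054)
f=grab_frame('top');np.savez('top6.npz',**f);print(topscene(f)['tray']);dishes(f,.041)
```

```text
pred [318. 191.] rad 28.2 [([316.5, 190.5, 27.399999618530273], [0.5498, -0.2569])]
go [0.5487, -0.2565, -0.026] off [0.0014, 0.0008, 0.137] turn [0.0, 0.0, 0.4] rows>= 3.0
(array([0.45607158, 0.13708074]), np.float64(0.05937892413159007), [np.float64(0.07017931617564631), np.float64(0.13204466511828947)])
circ 218.5 234.5 11.4 [0.451  0.1564] [33. 64. 93.]
```

Request:
servo_tool --turn '[[0,0,0],[0,0,0],[0,0,0],[0,0,0],[0,0,0],[0,0,0],[0,0,0],[0,0,0],[0,0,0],[0,0,0],[0,0,0],[0,0,0],[0,0,0],[0,0,0],[0,0,0],[0,0,0]]' --offset '[[0.0015,0,0.05],[0.0015,0,0.1],[0.0015,0,0.13],[0.0015,0,0.137],[0.0015,0,0.137],[0.0015,0,0.137],[0.0015,0,0.137],[0.0015,0,0.137],[0.0015,0,0.137],[0.0015,0,0.1],[0.0015,0,0.05],[0.0015,0,0],[0.1,0.08,-0.05],[0.1,0.08,-0.05],[0.1,0.08,-0.05],[0.1,0.08,-0.05]]' --gripper '[0.8,0.8,0.8,0.8,0.8,0.5,0.5,0.5,0.5,0.5,0.5,0.5,0.5,0.5,0.5,0.5]'

```text
time_s: 30.95
position: [0.4743, -0.364, 0.1642]
eef_rot: [-2.282, 2.157, -0.007]
wrist_force: [0.8, -0.2, 1.0]
finger_gap: 0.0529
gripper_force: 30.0
```

Run:
```python
from h import *
s=observe();print(s['position'],s['finger_gap'])
f=grab_frame('top');np.savez('top7.npz',**f);print(topscene(f)['tray']);dishes(f,.041)
b=grab_frame('side');x=cv2.resize(f['color'][180:270,160:340],None,fx=3.5,fy=3.5);y=cv2.resize(b['color'][180:260,190:340],(630,280))
cv2.imwrite('pics/t7.png',np.vstack([x,y])[:600])
```

```text
[ 0.47433732 -0.36399609  0.16424801] 0.05291175707404034
(array([0.45933209, 0.07551023]), np.float64(0.05571218956494846), [np.float64(0.07038759696460545), np.float64(0.2552913055401696)])
circ 216.5 233.5 9.6 [0.4539 0.1622] [33. 64. 95.]
circ 276.5 231.5 9.6 [ 0.4591 -0.0111] [35. 39. 42.]
circ 409.5 189.5 9.1 [ 0.5797 -0.3972] [46. 57. 63.]
circ 285.5 183.5 9.1 [ 0.5981 -0.0371] [61. 61. 60.]
circ 431.5 263.5 8.0 [ 0.3654 -0.4588] [46. 45. 43.]
```

View pics/t7.png

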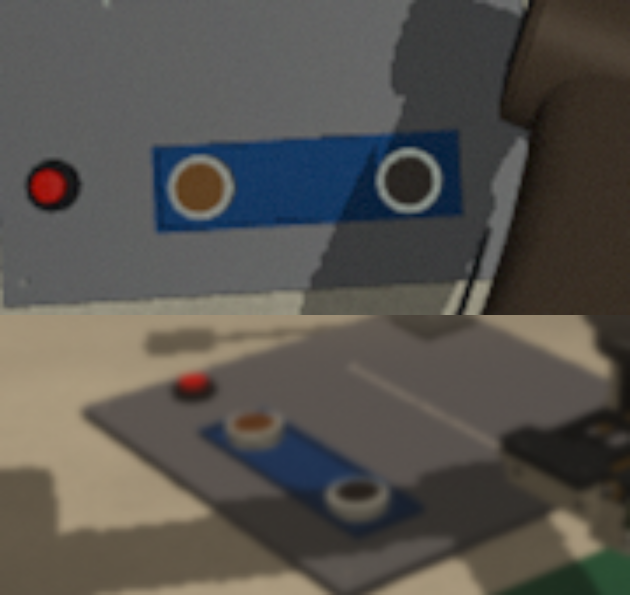

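Brown at px (216,233) and grey at (276,231) are both flat inside the tray. Green goes in next.

Run:
```python
from h import *
go(.4575,.1044,-.0045,.055)
```

```text
go [0.4575, 0.1044, -0.0045] off [-0.4662, -0.0089, 0.1662] turn [-0.1, -0.0, 0.2] rows>= 10.0
```

Request:
servo_tool --turn '[[0,0,0],[0,0,0],[0,0,0],[0,0,0],[0,0,0],[0,0,0],[0,0,0],[0,0,0],[0,0,0],[0,0,0],[0,0,0],[0,0,0],[0,0,0],[0,0,0],[0,0,0],[0,0,0]]' --offset '[[-0.466,-0.009,0.08],[-0.466,-0.009,0.08],[-0.466,-0.009,0.08],[-0.466,-0.009,0.08],[-0.466,-0.009,0.08],[-0.466,-0.009,0.08],[-0.466,-0.009,0.08],[-0.466,-0.009,0.08],[-0.466,-0.009,0.08],[-0.466,-0.009,0.08],[-0.466,-0.009,0.08],[-0.466,-0.009,0.08],[-0.466,-0.009,0.08],[-0.466,-0.009,0.11],[-0.466,-0.009,0.11],[-0.466,-0.009,0.11]]' --gripper '[0.5,0.5,0.5,0.5,0.5,0.5,0.5,0.5,0.5,0.5,0.5,0.5,0.5,0.5,0.5,0.5]'

```text
time_s: 32.65
position: [0.4565, 0.1038, 0.0511]
eef_rot: [2.284, -2.154, -0.0]
wrist_force: [1.1, -0.3, -0.1]
finger_gap: 0.0526
gripper_force: 30.0
```

Run:
```python
from h import *
go(.4575,.1044,-.0045,.055);wdish(.4591,-.0111,.041)
```

```text
go [0.4575, 0.1044, -0.0045] off [-0.0006, -0.0011, 0.0556] turn [0.1, -0.1, 0.2] rows>= 2.0
pred [323.  55.] rad 40.1 [([320.5, 59.5, 39.29999923706055], [0.4606, -0.0081])]
```

Request:
servo_tool --turn '[[0,0,0],[0,0,0],[0,0,0],[0,0,0],[0,0,0],[0,0,0],[0,0,0],[0,0,0],[0,0,0],[0,0,0],[0,0,0],[0,0,0]]' --offset '[[0,-0.001,0.03],[0,-0.001,0.045],[0,-0.001,0.055],[0,-0.001,0.055],[0,-0.001,0.055],[0,-0.001,0.055],[0,-0.001,0.055],[0,-0.001,0.055],[0,-0.001,0.01],[0,-0.001,-0.04],[0,-0.001,-0.06],[0,-0.001,-0.06]]' --gripper '[0.5,0.5,0.5,0.5,0.5,0.8,0.8,0.8,0.8,0.8,0.8,0.8]'

```text
time_s: 33.9
position: [0.46, 0.1063, 0.1148]
eef_rot: [-2.282, 2.149, -0.003]
wrist_force: [-0.4, 0.0, -0.8]
finger_gap: 0.0699
gripper_force: 0.0
```

Request:
servo_tool --turn '[[0,0,0],[0,0,0],[0,0,0],[0,0,0],[0,0,0],[0,0,0],[0,0,0],[0,0,0],[0,0,0],[0,0,0],[0,0,0],[0,0,0],[0,0,0],[0,0,0],[0,0,0]]' --offset '[[0.5,-0.156,0],[0.5,-0.156,0],[0.5,-0.156,0],[0.5,-0.156,0],[0.5,-0.156,0],[0.5,-0.156,0],[0.5,-0.156,0],[0.5,-0.156,0],[0.5,-0.156,0],[0.5,-0.156,0],[0.5,-0.156,0],[0.5,-0.156,0],[0.5,-0.156,0],[0.5,-0.156,0],[0.5,-0.156,0]]' --gripper '[0.8,0.8,0.8,0.8,0.8,0.8,0.8,0.8,0.8,0.8,0.8,0.8,0.8,0.8,0.8]'

```text
time_s: 35.4
position: [0.6433, -0.3837, 0.1112]
eef_rot: [-2.288, 2.153, 0.0]
wrist_force: [0.2, -0.3, 0.4]
finger_gap: 0.0702
gripper_force: 0.0
```

Run:
```python
from h import *
wdish(.583,-.4013);go(.583,-.4015,-.026,.055)
f=grab_frame('top');np.savez('top8.npz',**f);print(topscene(f)['tray']);dishes(f,.041)
```

```text
pred [381. 178.] rad 27.9 [([380.5, 177.5, 27.5], [0.5834, -0.4021])]
go [0.583, -0.4015, -0.026] off [0.014, 0.0615, 0.1374] turn [-0.0, -0.0, 0.3] rows>= 4.0
(array([0.45931307, 0.07585229]), np.float64(0.055712168699302324), [np.float64(0.07038740504188017), np.float64(0.2549477629022704)])
circ 276.5 231.5 9.6 [ 0.4591 -0.0111] [38. 42. 47.]
circ 216.5 233.5 9.1 [0.4539 0.1622] [ 38.  73. 106.]
circ 236.5 232.5 8.8 [0.4566 0.1045] [41. 89. 65.]
circ 411.5 189.5 10.0 [ 0.5797 -0.403 ] [52. 50. 49.]
```

Request:
servo_tool --turn '[[0,0,0],[0,0,0],[0,0,0],[0,0,0],[0,0,0],[0,0,0],[0,0,0],[0,0,0],[0,0,0],[0,0,0],[0,0,0],[0,0,0],[0,0,0],[0,0,0],[0,0,0]]' --offset '[[0.014,0.0615,0],[0.014,0.0615,0],[0.014,0.0615,0.03],[0.014,0.0615,0.08],[0.014,0.0615,0.12],[0.014,0.0615,0.137],[0.014,0.0615,0.137],[0.014,0.0615,0.137],[0.014,0.0615,0.137],[0.014,0.0615,0.137],[0.014,0.0615,0.137],[0.014,0.0615,0.1],[0.014,0.0615,0.05],[0.014,0.0615,0],[0.014,0.0615,0]]' --gripper '[0.8,0.8,0.8,0.8,0.8,0.8,0.8,0.5,0.5,0.5,0.5,0.5,0.5,0.5,0.5]'

```text
time_s: 37.0
position: [0.5872, -0.4051, 0.1208]
eef_rot: [-2.285, 2.15, -0.022]
wrist_force: [0.2, 0.2, 0.1]
finger_gap: 0.0526
gripper_force: 30.0
```

Run:
```python
from h import *
print(observe()['finger_gap']);go(.4605,.0467,.06,.055)
```

```text
0.05258909570875723
go [0.4605, 0.0467, 0.06] off [-0.4592, 0.0997, 0.0561] turn [-0.7, -0.4, 0.3] rows>= 10.0
```

Request:
servo_tool --turn '[[0,0,0],[0,0,0],[0,0,0],[0,0,0],[0,0,0],[0,0,0],[0,0,0],[0,0,0],[0,0,0],[0,0,0],[0,0,0],[0,0,0],[0,0,0],[0,0,0],[0,0,0],[0,0,0]]' --offset '[[-0.457,0.099,0.02],[-0.457,0.099,0.02],[-0.457,0.099,0.02],[-0.457,0.099,0.02],[-0.457,0.099,0.02],[-0.457,0.099,0.02],[-0.457,0.099,0.02],[-0.457,0.099,0.02],[-0.457,0.099,0.02],[-0.457,0.099,0.02],[-0.457,0.099,0.02],[-0.457,0.099,0.04],[-0.457,0.099,0.05],[-0.457,0.099,0.05],[-0.457,0.099,0.05],[-0.457,0.099,0.05]]' --gripper '[0.5,0.5,0.5,0.5,0.5,0.5,0.5,0.5,0.5,0.5,0.5,0.5,0.5,0.5,0.5,0.5]'

```text
time_s: 38.6
position: [0.4572, 0.0475, 0.0615]
eef_rot: [-2.286, 2.155, -0.001]
wrist_force: [-0.3, -0.0, -0.9]
finger_gap: 0.0525
gripper_force: 30.0
```

Run:
```python
from h import *
go(.4600,.0467,-.0045,.055);wdish(.4591,-.0111,.041)
```

```text
go [0.46, 0.0467, -0.0045] off [0.001, -0.0027, 0.066] turn [-0.0, 0.0, 0.2] rows>= 2.0
pred [319. 138.] rad 38.6 [([316.5, 139.5, 38.099998474121094], [0.4609, -0.0099])]
```

Request:
servo_tool --turn '[[0,0,0],[0,0,0],[0,0,0],[0,0,0],[0,0,0],[0,0,0],[0,0,0],[0,0,0],[0,0,0],[0,0,0],[0,0,0],[0,0,0],[0,0,0]]' --offset '[[0.001,-0.002,0.03],[0.001,-0.002,0.05],[0.001,-0.002,0.066],[0.001,-0.002,0.066],[0.001,-0.002,0.066],[0.001,-0.002,0.066],[0.001,-0.002,0.066],[0.001,-0.002,0.066],[0.001,-0.002,0.02],[0.001,-0.002,-0.03],[0.001,-0.002,-0.08],[0.001,-0.002,-0.1],[0.001,-0.002,-0.1]]' --gripper '[0.5,0.5,0.5,0.5,0.5,0.8,0.8,0.8,0.8,0.8,0.8,0.8,0.8]'

```text
time_s: 39.95
position: [0.4609, 0.0478, 0.165]
eef_rot: [-2.282, 2.149, -0.004]
wrist_force: [-0.3, 0.4, -0.2]
finger_gap: 0.07
gripper_force: 0.0
```

Run:
```python
from h import *
p,R=tcp();print(p,np.degrees(np.arctan2(*R.as_matrix()[:2,1][::-1])))
go(.402,.077,.10,.0545-np.pi/2+1e-3);go(.402,.077,.10,.0545-np.pi/2-.12)
```

```text
[0.46088519 0.04780448 0.16501766] -176.55810115818366
go [0.402, 0.077, 0.1] off [-0.0325, 0.0575, 0.0647] turn [-0.5, -0.2, -89.7] rows>= 11.0
go [0.402, 0.077, 0.1] off [-0.0325, 0.0575, 0.0647] turn [-0.5, -0.2, -82.8] rows>= 10.0
```

Request:
servo_tool --turn '[[0,0,-89.7],[0,0,-89.7],[0,0,-89.7],[0,0,-89.7],[0,0,-89.7],[0,0,-89.7],[0,0,-89.7],[0,0,-89.7],[0,0,-89.7],[0,0,-89.7],[0,0,-89.7],[0,0,-89.7],[0,0,-89.7],[0,0,-89.7]]' --offset '[[-0.031,0.0575,0.02],[-0.031,0.0575,0.02],[-0.031,0.0575,0.02],[-0.031,0.0575,0.02],[-0.031,0.0575,0.02],[-0.031,0.0575,0.02],[-0.031,0.0575,0.02],[-0.031,0.0575,0.02],[-0.031,0.0575,0.02],[-0.031,0.0575,0.02],[-0.031,0.0575,0.02],[-0.031,0.0575,0.02],[-0.031,0.0575,0.02],[-0.031,0.0575,0.02]]' --gripper '[1,1,1,1,1,1,1,1,1,1,1,1,1,1]'

```text
time_s: 41.35
position: [0.3993, 0.0743, 0.1407]
eef_rot: [3.14, 0.083, -0.001]
wrist_force: [0.4, -0.8, 0.4]
finger_gap: 0.0876
gripper_force: 0.0
```

Run:
```python
from h import *
print(observe()['position'],observe()['qpos']);go(.400,.077,.005,.0545-np.pi/2);go(.400,.077,-.015,.0545-np.pi/2)
w=grab_frame('wrist');cv2.imwrite('pics/w9.png',w['color'])
f=grab_frame('top');print(topscene(f).get('tray'));dishes(f,.041)
```

```text
[0.3993176  0.07429205 0.14074134] [ 6.75685353e-01 -6.06493399e-02 -6.12886150e-01 -6.33100655e-05
 -1.01897636e+00  9.47836495e-01]
go [0.4, 0.077, 0.005] off [0.0009, -0.0027, 0.1357] turn [0.0, 0.0, -0.1] rows>= 3.0
go [0.4, 0.077, -0.015] off [0.0009, -0.0027, 0.1557] turn [0.0, 0.0, -0.1] rows>= 4.0
(array([0.45931786, 0.07576698]), np.float64(0.05571218930702747), [np.float64(0.07038740517843987), np.float64(0.2547765619194727)])
circ 216.5 233.5 9.6 [0.4539 0.1622] [18. 35. 54.]
circ 276.5 231.5 9.1 [ 0.4591 -0.0111] [56. 63. 68.]
circ 256.5 231.5 9.0 [0.4593 0.0467] [ 48.  93. 121.]
circ 236.5 231.5 9.1 [0.4595 0.1045] [32. 72. 52.]
circ 217.5 258.5 11.4 [0.3819 0.159 ] [12. 16. 21.]
```

View pics/w9.png

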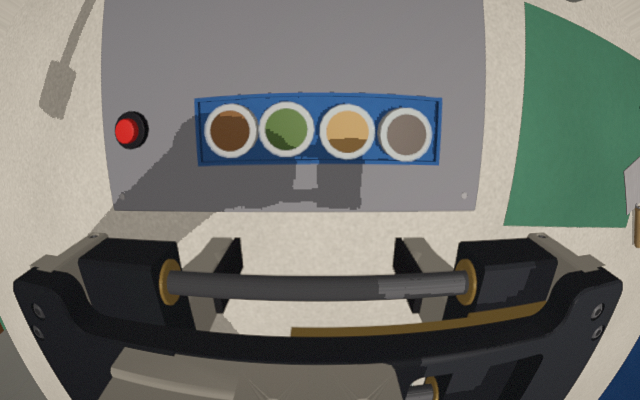

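The wrist view shows brown, green, tan and grey at columns 230, 287, 347 and 405, all flat inside the tray. Now I'll slide it.

Request:
servo_tool --turn '[[0,0,0],[0,0,0],[0,0,0],[0,0,0],[0,0,0],[0,0,0]]' --offset '[[0,-0.003,0.05],[0,-0.003,0.1],[0,-0.003,0.14],[0,-0.003,0.153],[0,-0.003,0.153],[0,-0.003,0.153]]' --gripper '[1,1,1,1,1,1]'

```text
time_s: 42.05
position: [0.3997, 0.0776, -0.0117]
eef_rot: [3.14, 0.085, -0.0]
wrist_force: [0.3, -0.1, -0.2]
finger_gap: 0.0876
gripper_force: 0.0
```

Request:
servo_tool --turn '[[0,0,0],[0,0,0],[0,0,0],[0,0,0],[0,0,0],[0,0,0],[0,0,0],[0,0,0],[0,0,0],[0,0,0],[0,0,0],[0,0,0],[0,0,0],[0,0,0],[0,0,0],[0,0,0],[0,0,0],[0,0,0]]' --offset '[[0.006,0,0],[0.012,0,0],[0.018,0,0],[0.025,0,0],[0.033,0,0],[0.041,0,0],[0.049,0,0],[0.057,0,0],[0.065,0,0],[0.073,0,0],[0.081,0,0],[0.089,0,0],[0.097,0,0],[0.105,0,0],[0.112,0,0],[0.118,0,0],[0.122,0,0],[0.122,0,0]]' --gripper '[1,1,1,1,1,1,1,1,1,1,1,1,1,1,1,1,1,1]'

```text
time_s: 43.85
position: [0.5195, 0.0827, -0.0114]
eef_rot: [3.139, 0.084, -0.005]
wrist_force: [-9.8, -1.2, 14.1]
finger_gap: 0.0876
gripper_force: 6.9
```

```bash
cat >> h.py <<'E'
def fit(f,xr=(180,320)):
    """top view: far edge of the tray (top rim, z .028) against the scribed line"""
    h,s,v=hsv(f);m=(h>100)&(h<125)&(s>120)&(v>40);P=[]
    for c in range(205,300,3):
        r=np.nonzero(m[165:250,c])[0]
        if len(r)>3:P.append(px2w(f,(c,165+r[0]-.5),.028)[:2])
    P=np.array(P)
    for _ in range(4):
        k=np.polyfit(P[:,1],P[:,0],1);r=P[:,0]-np.polyval(k,P[:,1]);P=P[np.abs(r)<max(.002,1.5*r.std())]
    t=topscene(f)['tray'];print('tray',t)
    L=[.6281-.0545*y for y in(-.04,.2)];print('far edge gap to line (mm, + = short) right,left',[(l-np.polyval(k,y))*1e3 for l,y in zip(L,(-.04,.2))],len(P),r.std())
E
python3 - <<'E'
from h import *
print(observe()['position'],observe()['wrist_force'])
f=grab_frame('top');np.savez('top10.npz',**f);fit(f);dishes(f,.041)
w=grab_frame('wrist');cv2.imwrite('pics/w10.png',w['color'][:330])
E
```

```text
[ 0.51950261  0.08269357 -0.01137181] [-9.83437554 -1.2331289  14.11091275]
tray (array([0.56990156, 0.0544516 ]), np.float64(-0.0026278830380423233), [np.float64(0.06740655796595496), np.float64(0.20781620862430597)])
far edge gap to line (mm, + = short) right,left [np.float64(24.7180219561155), np.float64(23.97854292471657)] 16 0.0007704896103911433
circ 234.5 195.5 9.1 [0.5636 0.1106] [13. 17. 20.]
circ 255.5 195.5 9.0 [0.5635 0.0498] [ 45.  88. 115.]
circ 275.5 195.5 9.1 [ 0.5633 -0.0082] [53. 62. 66.]
circ 439.5 192.5 9.1 [ 0.5707 -0.4843] [64. 63. 63.]
```

View pics/w10.png

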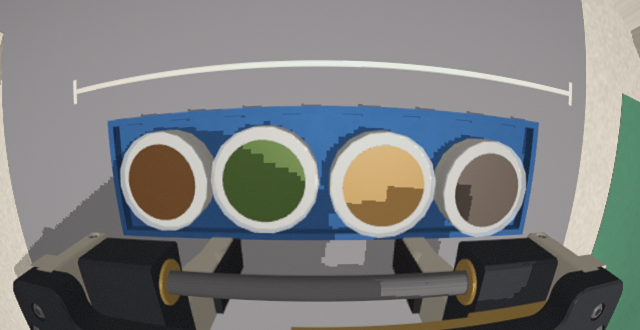

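The wrist view shows the tray short of the line by the same amount at both ends: its rim runs at row ~108 and the line at row ~63, with ticks at columns 75 and 570. The fingertips bear high on the wall, so I'll back off, lower 4 mm and push on.

Request:
servo_tool --turn '[[0,0,0],[0,0,0],[0,0,0],[0,0,0],[0,0,0],[0,0,0]]' --offset '[[-0.008,0,0],[-0.008,0,0],[-0.008,0,0.004],[-0.008,0,0.004],[-0.004,0,0.004],[-0.001,0,0.004]]' --gripper '[1,1,1,1,1,1]'

```text
time_s: 44.55
position: [0.5195, 0.0837, -0.0163]
eef_rot: [3.14, 0.085, -0.003]
wrist_force: [-6.2, 1.1, 4.3]
finger_gap: 0.088
gripper_force: 3.2
```

Request:
servo_tool --turn '[[0,0,0],[0,0,0],[0,0,0],[0,0,0],[0,0,0],[0,0,0],[0,0,0]]' --offset '[[0.005,0,0],[0.01,0,0],[0.015,0,0],[0.019,0,0],[0.021,0,0],[0.021,0,0],[0.021,0,0]]' --gripper '[1,1,1,1,1,1,1]'

```text
time_s: 45.25
position: [0.5403, 0.0845, -0.0164]
eef_rot: [3.14, 0.085, -0.003]
wrist_force: [-3.5, -2.8, 1.1]
finger_gap: 0.0875
gripper_force: 2.2
```

Run:
```python
from h import *
print(observe()['position'],observe()['wrist_force'])
f=grab_frame('top');np.savez('top11.npz',**f);fit(f);dishes(f,.041)
# blue far edge per column, raw
h,s,v=hsv(f);m=(h>100)&(h<125)&(s>120)&(v>40)
for c in range(200,302,8):
    r=np.nonzero(m[160:250,c])[0];g=f['color'][...,1][165:190,c];print(c,160+r[0] if len(r) else None,end='; ')
```

```text
[ 0.54027256  0.08453107 -0.01638661] [-3.49911176 -2.78505209  1.13248218]
tray (array([0.58859597, 0.04438691]), np.float64(0.05312692850315462), [np.float64(0.07031704386995358), np.float64(0.1835283503862152)])
far edge gap to line (mm, + = short) right,left [np.float64(2.2986626733142446), np.float64(2.8747686269565698)] 15 0.0008963523208404823
circ 275.5 187.5 8.8 [ 0.5865 -0.0081] [57. 63. 69.]
circ 252.5 186.5 11.4 [0.5896 0.0585] [ 49.  96. 127.]
circ 234.5 188.5 10.2 [0.584  0.1106] [ 9. 15. 20.]
circ 439.5 191.5 10.2 [ 0.5736 -0.4844] [57. 57. 56.]
circ 198.5 190.5 7.4 [0.5784 0.2148] [31. 32. 32.]
200 None; 208 None; 216 None; 224 None; 232 177; 240 177; 248 176; 256 176; 264 176; 272 175; 280 175; 288 174; 296 None;
```

Request:
servo_tool --turn '[[0,0,0],[0,0,0],[0,0,0],[0,0,0]]' --offset '[[0.001,0,0],[0.0015,0,0],[0.0015,0,0],[0.0015,0,0]]' --gripper '[1,1,1,1]'

```text
time_s: 45.7
position: [0.543, 0.0854, -0.016]
eef_rot: [-3.14, -0.086, -0.001]
wrist_force: [-2.1, -1.4, -1.4]
finger_gap: 0.0876
gripper_force: 0.8
```

```bash
cat >> h.py <<'E'
def wfit(w):
    """wrist view: line (z .018) and tray far rim (z .028) sampled over columns, as board-x of each"""
    h,s,v=hsv(w);g=v.astype(float);th=.0545;ex=np.array([np.cos(th),np.sin(th)]);ey=np.array([-ex[1],ex[0]]);out=[]
    blue=(h>100)&(h<125)&(s>100)&(v>50)
    for c in range(60,600,20):
        r=np.nonzero(blue[:180,c])[0]
        wht=np.nonzero((s[:180,c]<60)&(v[:180,c]>185))[0]
        a=fish(w,(c,r[0]-.5),.028)[:2] if len(r) else None;b=fish(w,(c,wht.mean()),.018)[:2] if 0<len(wht)<14 else None
        out.append((c,r[0] if len(r) else None,None if a is None else ((a@ex)*1e3).round(1),None if a is None else (a@ey*1e3).round(),None if b is None else wht.mean().round(1),None if b is None else ((b@ex)*1e3).round(1)))
    for o in out:print(*o)
E
python3 - <<'E'
from h import *
print(observe()['position'],observe()['wrist_force'])
w=grab_frame('wrist');np.savez('w12.npz',**w);wfit(w);cv2.imwrite('pics/w12.png',cv2.resize(w['color'][30:240],None,fx=1.25,fy=1.25))
f=grab_frame('top');fit(f)
E
```

```text
[ 0.54302529  0.08544264 -0.01601596] [-2.11767956 -1.40377945 -1.39511972]
60 None None None None None
80 None None None 125.0 627.5
100 None None None 122.0 627.3
120 116 629.3 166.0 None None
140 113 629.4 152.0 138.5 614.5
160 110 629.7 139.0 134.5 615.8
180 109 629.2 127.0 None None
200 107 629.3 115.0 None None
220 106 629.0 104.0 None None
240 104 629.4 94.0 None None
260 103 629.5 84.0 129.0 615.8
280 103 629.1 74.0 None None
300 103 628.9 64.0 None None
320 102 629.4 55.0 177.0 589.8
340 103 629.0 45.0 None None
360 103 629.2 36.0 None None
380 103 629.5 26.0 None None
400 105 629.0 16.0 None None
420 106 629.1 5.0 None None
440 107 629.4 -6.0 177.5 590.2
460 109 629.3 -17.0 None None
480 111 629.4 -30.0 149.5 607.3
500 114 629.0 -43.0 145.0 610.8
520 116 629.5 -57.0 None None
540 120 628.9 -73.0 None None
560 None None None 126.0 627.1
580 None None None None None
tray (array([0.59158382, 0.04488259]), np.float64(0.053142406842644874), [np.float64(0.07016413826042812), np.float64(0.18256612082565313)])
far edge gap to line (mm, + = short) right,left [np.float64(-1.0362980610656436), np.float64(-0.917377887619697)] 16 0.0008604017918527662
```

View pics/w12.png

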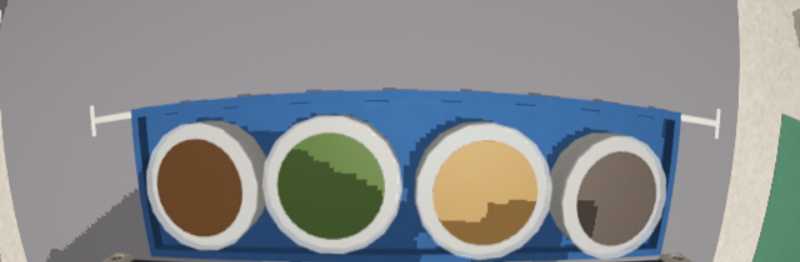

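The wrist view shows the tray edge level with the line's stubs at the ticks (columns 92 and 718 in the crop). It is about 1.8 mm beyond the line centre at both ends. I'll straddle the tray with the fingers and draw it back slightly.

Request:
servo_tool --turn '[[0,0,0],[0,0,0],[0,0,0],[0,0,30],[0,0,60],[0,0,90],[0,0,90],[0,0,90],[0,0,90],[0,0,90],[0,0,90],[0,0,90],[0,0,90],[0,0,90],[0,0,90],[0,0,90],[0,0,90]]' --offset '[[-0.02,0,0],[-0.02,0,0],[-0.02,0,-0.05],[0,0,-0.1],[0.044,0,-0.13],[0.044,0,-0.13],[0.044,0,-0.13],[0.044,0,-0.13],[0.044,0,-0.13],[0.044,0,-0.13],[0.044,0,-0.13],[0.044,0,-0.13],[0.044,0,-0.13],[0.044,0,-0.13],[0.044,0,-0.13],[0.044,0,-0.13],[0.044,0,-0.13]]' --gripper '[1,1,1,1,1,1,1,1,1,1,1,1,1,1,1,1,1]'

```text
time_s: 47.5
position: [0.5869, 0.0877, 0.1142]
eef_rot: [-2.283, 2.158, -0.001]
wrist_force: [0.1, -0.3, 0.6]
finger_gap: 0.088
gripper_force: 0.0
```

Run:
```python
from h import *
go(.5874,.0801,-.0155,.0545)
```

```text
go [0.5874, 0.0801, -0.0155] off [0.0077, 0.0001, 0.1297] turn [-0.0, 0.0, 0.1] rows>= 3.0
```

Request:
servo_tool --turn '[[0,0,0],[0,0,0],[0,0,0],[0,0,0],[0,0,0],[0,0,0],[0,0,0],[0,0,0],[0,0,0],[0,0,0],[0,0,0],[0,0,0],[0,0,0]]' --offset '[[0.0077,0,0.05],[0.0077,0,0.09],[0.0077,0,0.115],[0.0077,0,0.125],[0.0077,0,0.129],[0.0077,0,0.129],[0.0077,0,0.129],[0.0077,0,0.129],[0.0077,0,0.129],[0.0077,0,0.129],[0.0077,0,0.129],[0.0077,0,0.129],[0.0077,0,0.129]]' --gripper '[1,1,1,1,1,1,0.95,0.9,0.86,0.83,0.81,0.8,0.8]'

```text
time_s: 48.8
position: [0.5888, 0.0805, -0.014]
eef_rot: [-2.28, 2.158, -0.003]
wrist_force: [5.6, -0.0, 5.9]
finger_gap: 0.0712
gripper_force: 30.0
```

Request:
servo_tool --turn '[[0,0,0],[0,0,0],[0,0,0],[0,0,0],[0,0,0],[0,0,0],[0,0,0],[0,0,0],[0,0,0],[0,0,0],[0,0,0],[0,0,0],[0,0,0],[0,0,0],[0,0,0]]' --offset '[[0,0,0],[0,0,0],[0,0,0],[0,0,0],[0,0,-0.05],[0,0,-0.1],[0,0,-0.15],[0.1,0.05,-0.2],[0.2,0.1,-0.2],[0.2,0.15,-0.2],[0.2,0.15,-0.2],[0.2,0.15,-0.2],[0.2,0.15,-0.2],[0.2,0.15,-0.2],[0.2,0.15,-0.2]]' --gripper '[0.9,1,1,1,1,1,1,1,1,1,1,1,1,1,1]'

```text
time_s: 50.3
position: [0.4482, -0.1278, 0.1849]
eef_rot: [-2.28, 2.161, 0.0]
wrist_force: [0.9, -0.2, -0.7]
finger_gap: 0.0877
gripper_force: 0.0
```

Run:
```python
from h import *
print(observe()['position'])
f=grab_frame('top');np.savez('top13.npz',**f);fit(f);dishes(f,.041);print(topscene(f))
```

```text
[ 0.44816956 -0.12780908  0.18490351]
tray (array([0.58780783, 0.08086762]), np.float64(0.054182104343114275), [np.float64(0.070482863330142), np.float64(0.25456491504137535)])
far edge gap to line (mm, + = short) right,left [np.float64(0.7873897761840887), np.float64(0.27340778471129923)] 28 0.0008172226657211995
circ 254.5 187.5 9.6 [0.5867 0.0527] [ 50.  97. 127.]
circ 274.5 186.5 9.0 [ 0.5895 -0.0052] [58. 65. 71.]
circ 234.5 187.5 9.0 [0.5869 0.1107] [35. 76. 55.]
circ 214.5 188.5 8.8 [0.5841 0.1686] [33. 62. 92.]
{'tray': (array([0.58780783, 0.08086762]), np.float64(0.054182104343114275), [np.float64(0.070482863330142), np.float64(0.25456491504137535)]), 'orange': [array([0.51102172, 0.40295719])], 'red': [array([ 0.55348768, -0.51372113]), array([0.45655354, 0.2843709 ])]}
```

Run:
```python
from h import *
go(.511,.403,.36,np.radians(112))
```

```text
go [0.511, 0.403, 0.36] off [-0.5263, -0.0914, -0.1753] turn [0.0, -0.0, 71.1] rows>= 12.0
```

Request:
servo_tool --turn '[[0,0,0],[0,0,0],[0,0,0],[0,0,71],[0,0,71],[0,0,71],[0,0,71],[0,0,71],[0,0,71],[0,0,71],[0,0,71],[0,0,71],[0,0,71],[0,0,71],[0,0,71],[0,0,71],[0,0,71],[0,0,71],[0,0,71],[0,0,71]]' --offset '[[0,0,-0.05],[0,0,-0.1],[0,0,-0.15],[-0.526,-0.0915,-0.175],[-0.526,-0.0915,-0.175],[-0.526,-0.0915,-0.175],[-0.526,-0.0915,-0.175],[-0.526,-0.0915,-0.175],[-0.526,-0.0915,-0.175],[-0.526,-0.0915,-0.175],[-0.526,-0.0915,-0.175],[-0.526,-0.0915,-0.175],[-0.526,-0.0915,-0.175],[-0.526,-0.0915,-0.175],[-0.526,-0.0915,-0.175],[-0.526,-0.0915,-0.175],[-0.526,-0.0915,-0.175],[-0.526,-0.0915,-0.175],[-0.526,-0.0915,-0.175],[-0.526,-0.0915,-0.175]]' --gripper '[1,1,1,1,1,1,1,1,1,1,1,1,1,1,1,1,1,1,1,1]'

```text
time_s: 52.35
position: [0.5109, 0.4015, 0.3607]
eef_rot: [-0.601, 3.083, 0.001]
wrist_force: [0.1, -0.9, -0.7]
finger_gap: 0.0877
gripper_force: 0.0
```

Run:
```python
from h import *
go(.510,.4025,.228,np.radians(112))
p,R=tcp();p=np.array([.510,.4025,.228])
pv=np.array([.7463,.2888]);d=p[:2]-pv;h0=np.array([.5873,.0799])-pv
tot=(np.arctan2(d[0]*h0[1]-d[1]*h0[0],d@h0));print(np.linalg.norm(d),tot)
for a in [.04]+list(np.linspace(.14,tot+.05,14)):
    c,q=np.cos(a),np.sin(a);X=pv+np.array([[c,-q],[q,c]])@d
    print(np.round(R.inv().apply(np.r_[X,p[2]]-p),3).tolist(),end=',')
```

```text
go [0.51, 0.4025, 0.228] off [0.0006, 0.0012, 0.1327] turn [0.0, 0.1, 0.1] rows>= 3.0
0.262231538911703 1.3686789948980123
[0.008, -0.007, -0.0],[0.025, -0.026, -0.0],[0.041, -0.047, -0.0],[0.054, -0.069, -0.0],[0.065, -0.092, -0.0],[0.074, -0.117, -0.0],[0.081, -0.142, -0.0],[0.085, -0.167, -0.0],[0.086, -0.193, -0.0],[0.085, -0.219, -0.0],[0.081, -0.244, -0.0],[0.075, -0.269, -0.0],[0.066, -0.293, -0.0],[0.056, -0.317, -0.0],[0.042, -0.339, -0.0],
```

Request:
servo_tool --turn '[[0,0,0],[0,0,0],[0,0,0],[0,0,0],[0,0,0],[0,0,0],[0,0,0],[0,0,0],[0,0,0],[0,0,0]]' --offset '[[0,0.001,0.05],[0,0.001,0.1],[0,0.001,0.132],[0,0.001,0.132],[0,0.001,0.132],[0,0.001,0.132],[0,0.001,0.132],[0,0.001,0.132],[0,0.001,0.132],[0,0.001,0.132]]' --gripper '[1,1,1,0.38,0.38,0.38,0.38,0.38,0.38,0.38]'

```text
time_s: 53.35
position: [0.5105, 0.4033, 0.2284]
eef_rot: [-0.603, 3.083, 0.001]
wrist_force: [0.0, 0.1, -0.6]
finger_gap: 0.0376
gripper_force: 0.0
```

Request:
servo_tool --turn '[[0,0,0],[0,0,0],[0,0,0],[0,0,0],[0,0,0],[0,0,0],[0,0,0],[0,0,0],[0,0,0],[0,0,0],[0,0,0],[0,0,0],[0,0,0],[0,0,0],[0,0,0],[0,0,0]]' --offset '[[0.008,-0.007,0],[0.025,-0.026,0],[0.041,-0.047,0],[0.054,-0.069,0],[0.065,-0.092,0],[0.074,-0.117,0],[0.081,-0.142,0],[0.085,-0.167,0],[0.086,-0.193,0],[0.085,-0.219,0],[0.081,-0.244,0],[0.075,-0.269,0],[0.066,-0.293,0],[0.056,-0.317,0],[0.056,-0.317,0],[0.056,-0.317,0]]' --gripper '[0.38,0.38,0.38,0.38,0.38,0.38,0.38,0.38,0.38,0.38,0.38,0.38,0.38,0.38,0.38,0.38]'

```text
time_s: 54.95
position: [0.5774, 0.0872, 0.2277]
eef_rot: [0.6, -3.083, 0.001]
wrist_force: [-1.5, -1.9, -0.1]
finger_gap: 0.0329
gripper_force: 0.9
```

Request:
servo_tool --turn '[[0,0,0],[0,0,0],[0,0,0],[0,0,0],[0,0,0]]' --offset '[[-0.003,-0.005,0],[-0.006,-0.01,0],[-0.008,-0.014,0],[-0.008,-0.014,0],[-0.008,-0.014,0]]' --gripper '[0.38,0.38,0.38,0.38,0.38]'

```text
time_s: 55.45
position: [0.5904, 0.0791, 0.228]
eef_rot: [0.603, -3.083, -0.001]
wrist_force: [-2.7, 3.8, 0.2]
finger_gap: 0.0333
gripper_force: 2.1
```

Request:
servo_tool --turn '[[0,0,0],[0,0,0],[0,0,0]]' --offset '[[-0.001,-0.002,0],[-0.002,-0.004,0],[-0.002,-0.004,0]]' --gripper '[0.38,0.38,0.38]'

```text
time_s: 55.75
position: [0.5905, 0.079, 0.2278]
eef_rot: [0.604, -3.079, -0.009]
wrist_force: [-19.8, 16.9, 9.7]
finger_gap: 0.0336
gripper_force: 11.6
```

Request:
servo_tool --turn '[[0,0,0],[0,0,0],[0,0,0]]' --offset '[[-0.001,-0.002,0],[-0.001,-0.003,0],[-0.001,-0.003,0]]' --gripper '[0.38,0.38,0.38]'

```text
time_s: 56.05
position: [0.5906, 0.0789, 0.2277]
eef_rot: [0.606, -3.077, -0.015]
wrist_force: [-28.7, 26.9, 15.4]
finger_gap: 0.0336
gripper_force: 18.2
```

Request:
servo_tool --turn '[[0,0,0],[0,0,0],[0,0,0],[0,0,0],[0,0,0],[0,0,0],[0,0,0],[0,0,0],[0,0,0],[0,0,0]]' --offset '[[0.003,0.008,0],[0.003,0.008,0],[0.003,0.008,0],[0.003,0.008,0],[0.003,0.008,0],[0.003,0.008,0],[0.003,0.008,-0.05],[0.003,0.008,-0.1],[0.003,0.008,-0.13],[0.003,0.008,-0.13]]' --gripper '[0.38,0.9,0.9,0.9,0.9,0.9,0.9,0.9,0.9,0.9]'

```text
time_s: 57.05
position: [0.5923, 0.0792, 0.3635]
eef_rot: [-0.6, 3.075, 0.001]
wrist_force: [-0.3, -0.9, -0.1]
finger_gap: 0.0786
gripper_force: 0.0
```

Run:
```python
from h import *
print(observe()['position']);w=grab_frame('wrist');h,s,v=hsv(w)
c=blobs((h>=5)&(h<22)&(s>180)&(v>90),30)[0];print(cen(c),cv2.boundingRect(c),fish(w,cen(c),.288))
go(.4560,.2862,.15)
```

```text
[0.59225872 0.0792035  0.36353982]
[321.03686636 188.19969278] (306, 169, 31, 38) [0.5832909  0.07959318 0.288     ]
go [0.456, 0.2862, 0.15] off [0.0485, 0.2425, 0.2102] turn [0.0, 0.0, 0.0] rows>= 7.0
```

Request:
servo_tool --turn '[[0,0,0],[0,0,0],[0,0,0],[0,0,0],[0,0,0],[0,0,0],[0,0,0],[0,0,0],[0,0,0],[0,0,0],[0,0,0],[0,0,0],[0,0,0],[0,0,0],[0,0,0]]' --offset '[[0.0485,0.2425,0],[0.0485,0.2425,0],[0.0485,0.2425,0],[0.0485,0.2425,0],[0.0485,0.2425,0],[0.0485,0.2425,0],[0.0485,0.2425,0.04],[0.0485,0.2425,0.09],[0.0485,0.2425,0.14],[0.0485,0.2425,0.19],[0.0485,0.2425,0.24],[0.0485,0.2425,0.28],[0.0485,0.2425,0.3],[0.0485,0.2425,0.3],[0.0485,0.2425,0.3]]' --gripper '[0,0,0,0,0,0,0,0,0,0,0,0,0,0,0]'

```text
time_s: 58.6
position: [0.4542, 0.2853, 0.0579]
eef_rot: [0.602, -3.083, 0.002]
wrist_force: [0.3, 0.8, 0.3]
finger_gap: 0.0002
gripper_force: 0.0
```

Run:
```python
from h import *
print(observe()['position'],observe()['wrist_force'])
w=grab_frame('wrist');h,s,v=hsv(w)
for c in blobs(((h<5)|(h>175))&(s>150)&(v>90),30):print(cen(c),cv2.boundingRect(c),fish(w,cen(c),.04))
f=grab_frame('top');np.savez('top14.npz',**f);fit(f);print(topscene(f)['orange']);dishes(f,.041)
```

```text
[0.45421148 0.28526456 0.05790366] [0.28651904 0.75690512 0.30389386]
[321.22995992 220.80828323] (303, 203, 37, 36) [0.45377275 0.28862598 0.04      ]
tray (array([0.59094931, 0.0232983 ]), np.float64(0.04757549753169369), [np.float64(0.07063250850469577), np.float64(0.13923617506810568)])
far edge gap to line (mm, + = short) right,left [np.float64(0.7953068816067832), np.float64(0.40789543409547324)] 20 0.0008276555061096831
[array([0.5874189 , 0.07978076])]
circ 254.5 187.5 9.1 [0.5867 0.0527] [ 45.  90. 118.]
circ 274.5 186.5 9.0 [ 0.5895 -0.0052] [53. 59. 65.]
circ 215.5 188.5 9.0 [0.5841 0.1657] [31. 58. 85.]
circ 439.5 192.5 9.1 [ 0.5707 -0.4843] [58. 59. 58.]
```

Request:
servo_tool --turn '[[0,0,0],[0,0,0],[0,0,0],[0,0,0],[0,0,0]]' --offset '[[0,0.002,0.02],[0,0.002,0.035],[0,0.002,0.044],[0,0.002,0.044],[0,0.002,0.044]]' --gripper '[0,0,0,0,0]'

```text
time_s: 59.2
position: [0.4538, 0.2881, 0.0149]
eef_rot: [-0.603, 3.082, 0.001]
wrist_force: [0.7, 0.3, -0.2]
finger_gap: 0.0003
gripper_force: 0.0
```

Request:
servo_tool --turn '[[0,0,0],[0,0,0],[0,0,0]]' --offset '[[0,0,0.003],[0,0,0.006],[0,0,0.006]]' --gripper '[0,0,0]'

```text
time_s: 59.5
position: [0.4532, 0.2876, 0.0079]
eef_rot: [0.602, -3.083, -0.0]
wrist_force: [-0.7, 0.0, -0.2]
finger_gap: 0.0004
gripper_force: 0.0
```

Request:
servo_tool --turn '[[0,0,0],[0,0,0],[0,0,0]]' --offset '[[0,0,0.003],[0,0,0.004],[0,0,0.004]]' --gripper '[0,0,0]'

```text
time_s: 59.8
position: [0.4532, 0.2875, 0.0038]
eef_rot: [0.602, -3.083, 0.0]
wrist_force: [0.1, 0.1, 0.1]
finger_gap: 0.0003
gripper_force: 0.0
```

Tip is at 0.041 with no contact yet; continuing.

Request:
servo_tool --turn '[[0,0,0],[0,0,0],[0,0,0]]' --offset '[[-0.002,0,0.003],[-0.002,0,0.004],[-0.002,0,0.004]]' --gripper '[0,0,0]'

```text
time_s: 60.1
position: [0.4552, 0.2885, -0.0]
eef_rot: [-0.603, 3.083, -0.0]
wrist_force: [-1.3, -0.7, 3.3]
finger_gap: -0.0001
gripper_force: 1.5
```

Request:
servo_tool --turn '[[0,0,0],[0,0,0],[0,0,0]]' --offset '[[0,0,0.002],[0,0,0.003],[0,0,0.003]]' --gripper '[0,0,0]'

```text
time_s: 60.4
position: [0.4552, 0.2884, -0.0029]
eef_rot: [-0.603, 3.083, 0.0]
wrist_force: [-1.7, -0.8, 4.8]
finger_gap: 0.0006
gripper_force: 2.4
```

Request:
servo_tool --turn '[[0,0,0],[0,0,0],[0,0,0]]' --offset '[[0,0,0.002],[0,0,0.003],[0,0,0.003]]' --gripper '[0,0,0]'

```text
time_s: 60.7
position: [0.4554, 0.2885, -0.0035]
eef_rot: [-0.604, 3.082, 0.0]
wrist_force: [-9.7, -4.7, 30.0]
finger_gap: 0.0006
gripper_force: 15.2
```

Request:
servo_tool --turn '[[0,0,0],[0,0,0],[0,0,0],[0,0,0],[0,0,0],[0,0,0],[0,0,0]]' --offset '[[0,0,-0.006],[0,0,-0.02],[0,0,-0.06],[0,0,-0.1],[0,0.08,-0.14],[0,0.08,-0.14],[0,0.08,-0.14]]' --gripper '[0,0,0,0,0,0,0]'

```text
time_s: 61.4
position: [0.4253, 0.3671, 0.1368]
eef_rot: [-0.606, 3.078, 0.006]
wrist_force: [0.2, -1.1, -1.1]
finger_gap: 0.0003
gripper_force: 0.0
```

Run:
```python
from h import *
print(observe()['wrist_force']);f=grab_frame('top');fit(f);print(topscene(f));dishes(f,.041)
cv2.imwrite('pics/end.png',cv2.resize(f['color'][90:280,120:480],None,fx=2.2,fy=2.2))
```

```text
[ 0.20370138 -1.09525625 -1.09706695]
tray (array([0.59095969, 0.02307914]), np.float64(0.04757541814811115), [np.float64(0.07063267133542962), np.float64(0.13967521993978876)])
far edge gap to line (mm, + = short) right,left [np.float64(0.7953068816067832), np.float64(0.40789543409547324)] 20 0.0008276555061096831
{'tray': (array([0.59095969, 0.02307914]), np.float64(0.04757541814811115), [np.float64(0.07063267133542962), np.float64(0.13967521993978876)]), 'orange': [array([0.5874189 , 0.07978076])], 'red': [array([ 0.55388976, -0.51370255]), array([0.45658381, 0.28436735])]}
circ 254.5 187.5 9.1 [0.5867 0.0527] [ 45.  88. 116.]
circ 274.5 186.5 9.0 [ 0.5895 -0.0052] [52. 58. 64.]
circ 214.5 188.5 9.1 [0.5841 0.1686] [29. 56. 82.]
circ 225.5 178.5 9.1 [0.6131 0.1368] [  4.  63. 117.]
circ 438.5 190.5 9.1 [ 0.5765 -0.4815] [38. 39. 34.]
```

View pics/end.png

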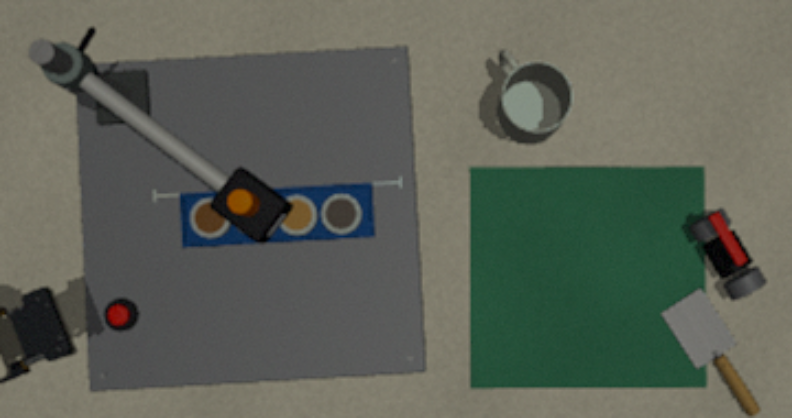

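The final view shows the tray edge on the line between the ticks, with brown, tan and grey seated and green under the camera. The camera is home at (238,201) in the crop, and the jug, valve and spatula look unmoved. Handing in.

```bash
python3 -c "
from station import *
print(finish_job())"
```

```text
the job is handed in; nothing more can be done
None
```

The job is handed in at about 61 s: all four dishes are in the tray, its far edge is on the line within about 1 mm, the camera is back on its home stop, and the shutter was pressed fully and released; the tray was knocked aside partway through and I put it right before the picture.

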